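# Wipe broken ceramic off the print stage

## Robot

A 6-joint arm with a two-finger parallel gripper is mounted at the origin on the work surface. World frame = base frame: x ahead of the robot, y to its left, z up, the work surface at z = 0. Lengths are in mm, angles in degrees, forces in N, time in s.
With the tool pointing down it reaches from about 300 to 850 mm from the base axis. Payload 4.2 kg.
Tool frame: the origin (TCP) lies midway between the tips of the shut fingers; the grasp point (between the pads) lies 19 mm behind it (env.tcp_to_grasp is the distance from the TCP to the grasp point, in mm); z points along the fingers, x is the direction in which the jaws open and shut, and the axes are right-handed (so a half turn about z gives the same grasp; the last joint's range is limited). The gripper opens to 91 mm and grips with 3 to 60 N. Pads are 32 mm wide; open, the fingers measure 118 mm over their backs; the gripper's body (76 mm by 178 mm) begins 60 mm behind the grasp point.
Start: joints at [-67.609, 18.312, 89.639, -0, 72.044, -1.146], TCP at [229.627, -527.176, 213.976] pointing down, gripper open.
Joint ranges: [-177.97, 177.97], [-48.28, 115.42], [12.27, 149.76], [-77.06, 257.06], [2.81, 150.46], [-146.56, 146.56]. Speed limits (degrees/s): [147.25, 147.25, 180, 180, 180, 180].

## Interface

Orientations are given as [roll, pitch, yaw] about the fixed x, y, z axes, in that order (R = Rz(yaw) Ry(pitch) Rx(roll)).
In Python, from workcell import env gives the robot as it stands.
- The arm moves only by the tool drive_tool, never from a script. Its argument "motion" is a list of rows, each a list of 2 entries, a list of its own where there are three numbers: the shift along the world's x, y, z in m, then the turn, a rotation vector about the world's x, y, z in rad. In form: [[[dx, dy, dz], [wx, wy, wz]], ...]. A call has exactly 10 rows; each row shifts and turns the commanded pose from where the row before left it; what a row does not reach is not made up. A row lasts 1/12 s, in which the tool goes at most 41.7 mm and 7.16 degrees, less where a joint would pass 70% of its speed; a pose out of reach is approached as far as the arm can. A call is refused whole if a number of a shift passes 0.0417 or a number of a turn 0.125, either way. A call with a gripper value outside its range is refused whole. "claw" is the opening, from 0 (shut) to 1 (fully open), set as the call begins (left out, the last holds). The fingers move at their own pace and stop on an object; "force" is the grip in N (left out, the last holds). Time passes only in rows, so rows that do not move let the fingers close, or fill a call up. It gives the time, the measured TCP pose, the force and the opening at its end, in the units of the state.
- env.state(): the state, without advancing time (a new reading comes with each control period).
- env.grab_frame(name): name is "scene" or "top"; returns the picture (480x640x3 uint8, red, green, blue); there is no depth.
- env.camera_params(name): a dict with "fov_y" (degrees; the focal length in pixels is half the picture's height over the tangent of half this angle, whatever the lens; pixels are square), "cx", "cy" (the principal point, pixels), "k1" (the pictures are not rectified: a ray, as slopes to the right and down, at radius r is drawn at 1 + k1 r^2 times it, then the intrinsics apply), "pose" (4x4, takes a point from camera to world coordinates). Camera axes: x right, y down, z forward; pixel columns grow to the right and rows downward; lengths in mm; the calibration is good to about 2 mm. A picture is of the moment at which its call begins. camera_params takes no time and is no camera call.
- env.job_done(): hands the job in, once; it reports no verdict.
The state is a dict: "time_s": time; "qpos": joint angles; "qvel": joint speeds; "effort": joint torques, N m; "ee_pos": TCP position; "ee_rot": TCP orientation; "force": force on the tool from outside, world axes, zero at the start; "torque": the same for the moment, N m; "gripper_width": finger opening in mm.
Only numpy, scipy, OpenCV 4.12 (cv2) and the standard library are available. Lean on these libraries where they do the work, as an engineer would, in place of code of your own. Each camera call takes 0.05 s, during which the arm holds its last target.

## Task

Broken ceramic is lying on the plate of the printer's stage. Pick up the scraper block by its leaning handle and, reaching in under the print head, wipe all five pieces off the side of the plate into the metal catch tray, touching them only with the scraper, then stand the scraper upright on the black rubber mat with its whole bar on the mat and let go. Do not bump the print head and leave the other things on the bench where they are.

Things in the scene. Friction and masses are not known exactly. Their poses are not given: they have to be found in the camera images.
- scraper_grip (a point): Middle of the black handle of the loose scraper block (0.3 kg), 56 above its underside. The handle, 20 thick across y with flat parallel sides, 22 the other way, 66 long, leans back 40 degrees from vertical towards -x; its end is about 80 above the underside. Axes: x along the bar to its nose, z up. The bar's middle at its underside lies at (59, 0, -56) from here.
- scraper_nose (a point): the scraper's bar (silver, rubber underside) is 110 long (x), 26 wide (y), 22 high and stands flat on the bench; this point is the middle of the lower edge of its nose end (+x), 114 ahead of the grip point and 56 below it. The handle rises from the bar's top 85 behind the nose
- scraper_tail (a point): middle of the lower edge of the bar's tail end (-x), on the underside, 4 ahead of the grip point and 56 below it
- stage: The print stage: a fixed flat black plate 180 (x) x 240 (y), top 60 above the bench; origin on the bench below its centre, x away from the robot. A lip 8 high stands along its far edge (x = 82 to 90); the other edges have none. At the start the ceramic pieces lie within 76 of the centre in x and 70 in y.
- head: Fixed print head over the stage, same origin and axes. Front beam: x = -15 to +5, 310 long in y, from 135 to 255 above the bench, leaving 75 free above the plate. Behind it two arms at y = -145 and +145 (20 wide, 140 to 170 above the bench) run back to posts at x = 127; a rod at x = 60, 160 above the bench, joins them. In front of the beam the plate is open above.
- tray: The catch tray: fixed open metal box 170 (x) x 100 (y) x 55 high, walls and floor 3, rim 5 below the plate's top. It stands 2 from the left or right edge of the plate (its centre 172 from the stage's centre along the stage's y, either sign). Origin at the middle of its underside, axes parallel to the stage's.
- manifold: fixed grey block 150 (x) x 50 (y) x 74 high, centred 172 from the stage's centre on the side of the plate opposite to the tray, 27 from the plate's edge; origin at the middle of its underside
- mat: fixed black rubber mat 160 (x) x 120 (y) x 3 thick on the bench, where the scraper lives, big enough for its bar turned any way if centred; origin at the middle of its underside
- chip0: loose broken piece of white ceramic, about 38 x 26 x 6 thick, 22 g, lying flat on the stage's plate; origin at the middle of its underside
- chip1: loose broken piece of white ceramic, about 38 x 26 x 6 thick, 22 g, lying flat on the stage's plate; origin at the middle of its underside
- chip2: loose broken piece of white ceramic, about 38 x 26 x 6 thick, 22 g, lying flat on the stage's plate; origin at the middle of its underside
- chip3: loose broken piece of white ceramic, about 38 x 26 x 6 thick, 22 g, lying flat on the stage's plate; origin at the middle of its underside
- chip4: loose broken piece of white ceramic, about 38 x 26 x 6 thick, 22 g, lying flat on the stage's plate; origin at the middle of its underside
- jar: bystander, loose: closed amber glass jar, diameter 56, 60 high; origin at its underside, in the middle
- can: bystander, loose: plain metal can, diameter 58, 60 high; origin at its underside, in the middle
- wrench: bystander, loose: steel wrench lying flat, about 150 long; origin at its underside
- driver: bystander, loose: screwdriver with a black handle lying flat, about 160 long; origin at its underside
- block: bystander, loose: steel block 60 x 45 x 50 high; origin at its underside, in the middle
- flask: bystander, loose: white plastic bottle, diameter 60, 150 high; origin at its underside, in the middle
There are look-alikes about, which are no part of the job. What is shaped like the chip2 but orange or yellow is not meant.

How it is judged:
By the outcome, as a careful person would: the job done as asked, in the order asked, and still so for the second after the job is handed in, with the robot touching nothing.
It also fails if it takes over 72 s, if anything falls off the work surface, if the arm or the gripper's body presses on something with over 40 N, if the wrist force passes 120 N, or if a joint passes its speed limit or range.

## Working session

There is one attempt and no reset: what is moved stays moved. The work goes in short steps, Python scripts to look and compute and a tool call to move; the robot and the scene stay as the last step left them, time stands still between calls to the robot, and variables do not carry over. Pictures are saved under pics/ and viewed, and the job is handed in when it is done.

Besides the shell and the picture viewer there is one more tool, called after "Emit:" as name(argument=value, ...) on one line, values as JSON. drive_tool: Moves the arm, as the interface text tells. Its arguments: {"type":"object","properties":{"motion":{"type":"array","items":{"type":"array"}},"claw":{"type":"number"},"force":{"type":"number"}},"required":["motion"]}

```bash
mkdir -p pics; ls; cat > h.py <<'E'
import numpy as np, cv2
from workcell import env
def grab(n,name):
    im=env.grab_frame(n); cv2.imwrite(f'pics/{name}.png',im[:,:,::-1]); return im
def ray(cam,u,v):
    p=env.camera_params(cam); f=240/np.tan(np.radians(p['fov_y']/2))
    K=np.array([[f,0,p['cx']],[0,f,p['cy']],[0,0,1.]])
    q=cv2.undistortPoints(np.array([[[u,v]]],float),K,np.array([p['k1'],0,0,0,0.]))[0,0]
    T=np.array(p['pose']); d=T[:3,:3]@np.array([q[0],q[1],1]); return T[:3,3],d/np.linalg.norm(d)
def plane(cam,u,v,z):
    o,d=ray(cam,u,v); return o+d*(z-o[2])/d[2]
def tri(a,b):
    o1,d1=ray(*a);o2,d2=ray(*b)
    A=np.stack([d1,-d2],1); s=np.linalg.lstsq(A,o2-o1,rcond=None)[0]
    p,q=o1+s[0]*d1,o2+s[1]*d2; return (p+q)/2,np.linalg.norm(p-q)
def proj(cam,P):
    p=env.camera_params(cam); f=240/np.tan(np.radians(p['fov_y']/2))
    K=np.array([[f,0,p['cx']],[0,f,p['cy']],[0,0,1.]])
    T=np.linalg.inv(np.array(p['pose']));
    return cv2.projectPoints(np.array(P,float).reshape(-1,1,3),cv2.Rodrigues(T[:3,:3])[0],T[:3,3],K,np.array([p['k1'],0,0,0,0.]))[0][:,0]
E
python3 - <<'E'
from h import *
for n in('scene','top'):
    grab(n,n+'0'); p=env.camera_params(n); print(n,p['fov_y'],p['k1'],np.round(p['pose'],2).tolist())
print(env.state(), env.tcp_to_grasp)
E
```

```text
pics
scene 56.065564020046025 -0.0717464860507179 [[0.68, 0.61, -0.4, 1006.02], [0.73, -0.57, 0.37, -362.7], [-0.0, -0.54, -0.84, 924.23], [0.0, 0.0, 0.0, 1.0]]
top 48.013401052842966 0.03471305735862771 [[0.03, -1.0, 0.08, 500.47], [-1.0, -0.03, -0.01, 5.49], [0.01, -0.08, -1.0, 1189.03], [0.0, 0.0, 0.0, 1.0]]
{'time_s': 0.1, 'qpos': array([-6.76113680e+01,  1.83499536e+01,  8.97000802e+01,  9.81892628e-04,
        7.20433643e+01, -1.14590399e+00]), 'qvel': array([ 0.02571435, -0.12355571, -0.09980537, -0.01282841, -0.06631543,
        0.08245044]), 'effort': array([ 7.08368443e-04, -4.13332272e+01, -2.32509345e+01,  7.29773683e-02,
        4.21620766e-02, -8.10490815e-05]), 'ee_pos': array([ 229.43227037, -526.75098507,  213.18004454]), 'ee_rot': array([-1.79997199e+02,  9.33607342e-02, -6.64657652e+01]), 'force': array([-0.71233009, -0.65858066,  0.16853781]), 'torque': array([-0.00733774, -0.00588443,  0.01871791]), 'gripper_width': 91.4759296117791} 18.8
```

View pics/scene0.png

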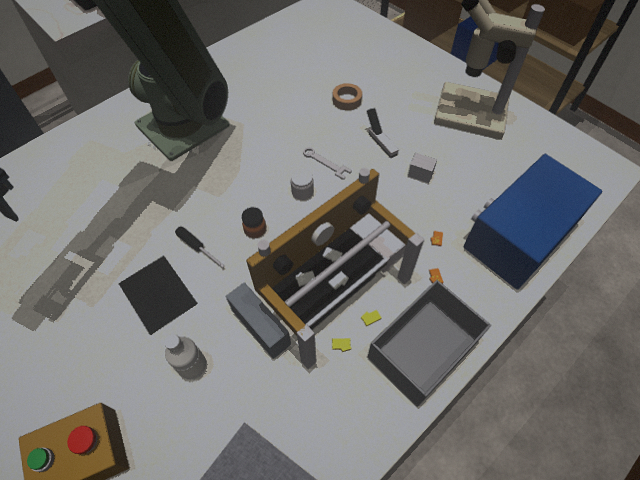

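View pics/top0.png

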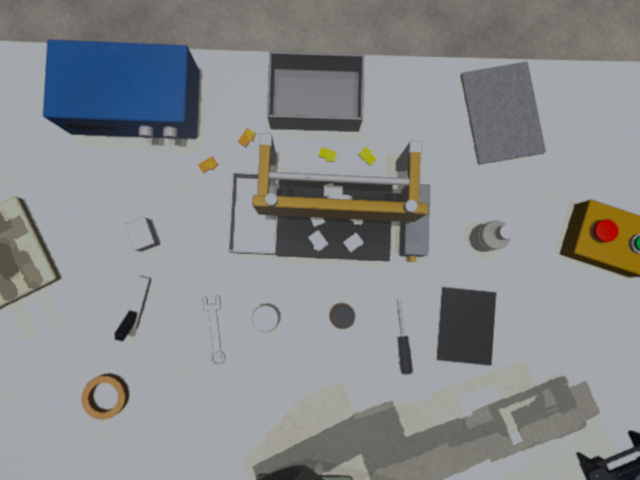

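```bash
python3 - <<'E'
import cv2
a=cv2.imread('pics/top0.png');b=cv2.imread('pics/scene0.png')
cv2.imwrite('pics/c1.png',cv2.resize(a[120:270,220:440],None,fx=3.6,fy=3.6,interpolation=cv2.INTER_CUBIC))
cv2.imwrite('pics/c2.png',cv2.resize(a[265:350,95:175],None,fx=7,fy=7,interpolation=cv2.INTER_CUBIC))
cv2.imwrite('pics/c3.png',cv2.resize(b[160:370,220:430],None,fx=2.8,fy=2.8,interpolation=cv2.INTER_CUBIC))
cv2.imwrite('pics/c4.png',cv2.resize(b[95:165,345:425],None,fx=8,fy=8,interpolation=cv2.INTER_CUBIC))
E
```

```text
(no output)
```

View pics/c1.png

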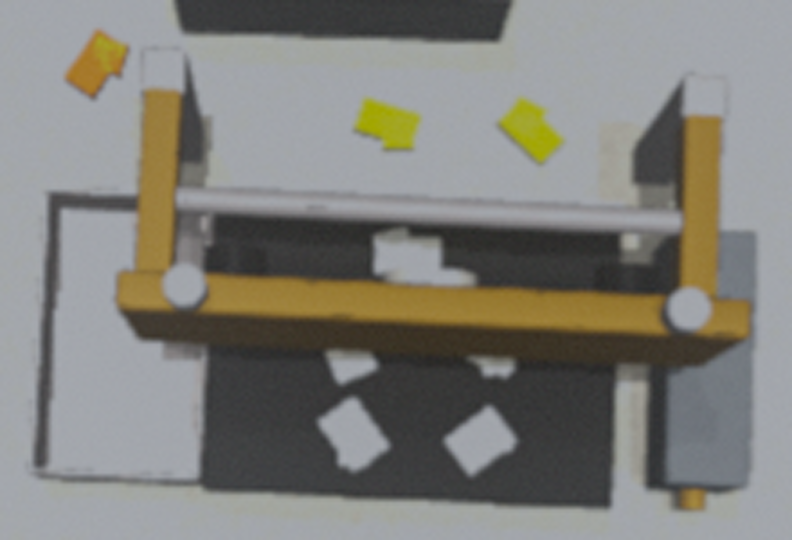

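View pics/c2.png

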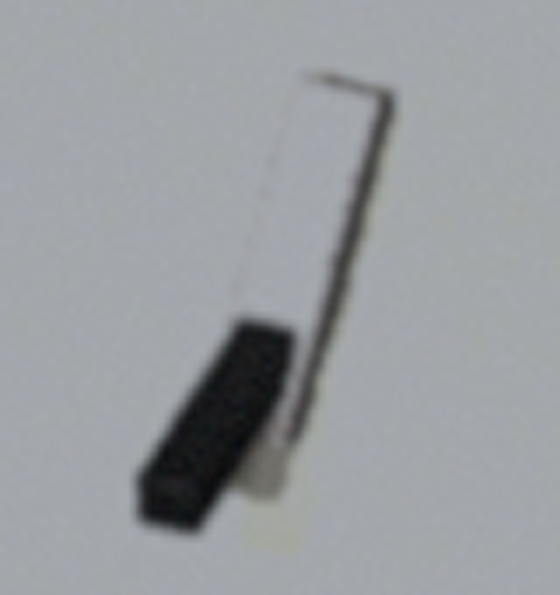

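View pics/c3.png

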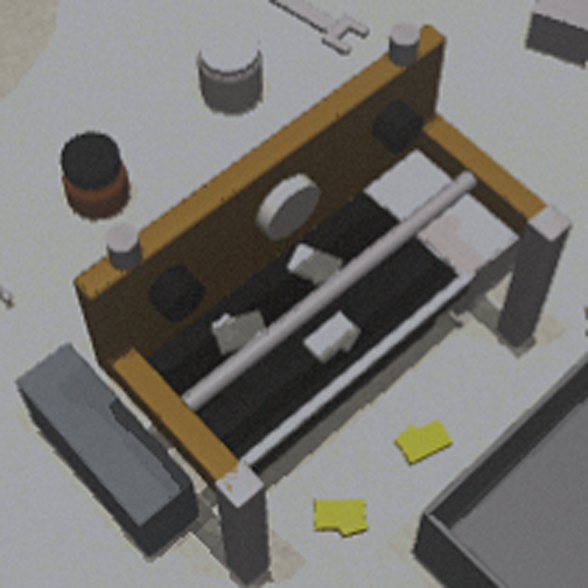

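View pics/c4.png

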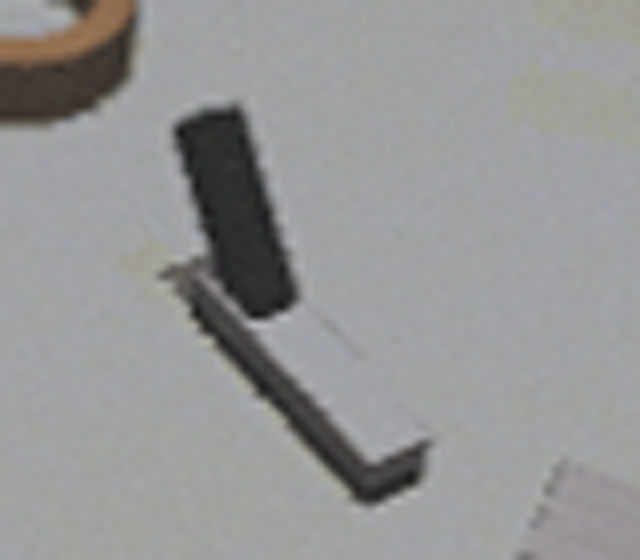

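```bash
python3 - <<'E'
from h import *
np.set_printoptions(precision=1,suppress=True)
T=lambda c:('top',95+c[0]/7,265+c[1]/7)
S=lambda c:('scene',345+c[0]/8,95+c[1]/8)
def al(p,q): d=(q-p)[:2]; return np.degrees(np.arctan2(d[1],d[0])),np.linalg.norm(d)
a,b=plane(*T((237,300)),22),plane(*T((303,80)),22); print('top left edge',a,b,al(a,b))
a,b=plane(*T((293,440)),0),plane(*T((393,95)),0); print('top right bottom',a,b,al(a,b))
a,b=plane(*S((200,268)),22),plane(*S((372,462)),22); print('scene -y top edge',a,b,al(a,b))
a,b=plane(*S((370,502)),0),plane(*S((428,478)),0); print('nose bottom',a,b,al(a,b))
a,b=plane(*S((372,462)),22),plane(*S((430,440)),22); print('nose top',a,b,al(a,b))
# tri
print('nose top -y', tri(T((376,92)),S((372,462))))
print('nose top +y', tri(T((303,78)),S((430,440))))
# handle: end top-face centre
print('handle end', tri(T((172,503)),S((208,115))))
print('h base +x', tri(T((266,325)),S((272,318))))
print('h base front edge corners', tri(T((240,322)),S((297,300))), tri(T((293,332)),S((250,318))))
E
```

```text
top left edge [443.3 383.6  22. ] [510.6 367.3  22. ] (np.float64(-13.572665872746137), np.float64(69.24729034612675))
top right bottom [399.7 371.2   0. ] [506.9 346.1   0. ] (np.float64(-13.143251329124785), np.float64(110.08237584865643))
scene -y top edge [408.9 370.2  22. ] [512.6 345.8  22. ] (np.float64(-13.219662205899791), np.float64(106.51869955713806))
nose bottom [512.7 348.7   0. ] [518.8 371.7   0. ] (np.float64(75.01832917551945), np.float64(23.81957988096005))
nose top [512.6 345.8  22. ] [519.3 367.8  22. ] (np.float64(73.29385439615669), np.float64(23.01073814912001))
nose top -y (array([508.8, 348.1,  16.9]), np.float64(3.883943702198017))
nose top +y (array([513.2, 372.2,  13.4]), np.float64(5.595951945821704))
handle end (array([388.4, 386.1,  68.6]), np.float64(5.664534892870741))
h base +x (array([436. , 378.5,  11.4]), np.float64(1.8579395345326275))
h base front edge corners (array([438. , 386.2,  16.1]), np.float64(5.076854925720837)) (array([434.3, 368.4,  17. ]), np.float64(1.643890632226553))
```

```bash
python3 - <<'E'
from h import *
np.set_printoptions(precision=1,suppress=True)
t=cv2.imread('pics/top0.png');s=cv2.imread('pics/scene0.png')
C=lambda x,y:('top',220+x/3.6,120+y/3.6)
D=lambda x,y:('scene',220+x/2.8,160+y/2.8)
print('plate front edge',plane(*C(201,489),60),plane(*C(610,507),60))
print('plate sides right',plane(*C(615,360),60),' left',plane(*C(207,360),60))
print('far-left/right',plane(*C(213,212),60))
print('tray',[plane(*C(*c),55) for c in((33,477),(50,193),(200,481))])
print('beam top front',plane(*C(130,338),135),plane(*C(118,272),255),plane(*C(748,300),255))
print('beam scene top', [plane(*D(*c),255) for c in((78,278),(430,28))])
print('lip', [plane(*D(*c),68) for c in((247,460),(470,283))])
for n,img,(y0,y1,x0,x1) in(('top',t,(280,375,430,505)),('scene',s,(250,340,110,205))):
    g=img[y0:y1,x0:x1].max(2); m=(g<60).astype(np.uint8)
    cs,_=cv2.findContours(m,cv2.RETR_EXTERNAL,cv2.CHAIN_APPROX_NONE); c=max(cs,key=cv2.contourArea)
    q=cv2.approxPolyDP(c,5,True)[:,0]+[x0,y0]
    print(n,[ (p.tolist(),plane(n,*p.astype(float),3)) for p in q])
# chips
hs=[('t0',C(353,436)),('t1',C(482,440)),('t2',C(350,368)),('t3',C(495,365)),('t4',C(408,255)),('t5',C(455,275)),('s0',D(313,262)),('s1',D(238,330)),('s2',D(330,337))]
for n,c in hs: print(n,plane(*c,64))
E
```

```text
plate front edge [560.8  72.3  60. ] [ 556.9 -166.3   60. ]
plate sides right [ 643.2 -167.8   60. ]  left [636.4  71.2  60. ]
far-left/right [724.1  70.5  60. ]
tray [array([565.4, 170.7,  55. ]), array([733.5, 167.2,  55. ]), array([565.7,  73.3,  55. ])]
beam top front [638.3 109.2 135. ] [654.6 104.4 255. ] [ 649.8 -202.1  255. ]
beam scene top [array([ 638.2, -198.8,  255. ]), array([646.9, 103.3, 255. ])]
lip [array([ 737.3, -156.7,   68. ]), array([747.4,  67.4,  68. ])]
top [([443, 289], array([ 501.1, -293.5,    3. ])), ([438, 358], array([ 351.6, -283.5,    3. ])), ([490, 363], array([ 344.2, -396.2,    3. ])), ([494, 294], array([ 493.4, -405.3,    3. ]))]
scene [([163, 256], array([ 353.9, -280.8,    3. ])), ([119, 283], array([ 345.3, -396.3,    3. ])), ([150, 334], array([ 501.8, -407.7,    3. ])), ([196, 303], array([ 509.3, -291.6,    3. ]))]
t0 [593.9 -15.3  64. ]
t1 [593.7 -90.4  64. ]
t2 [633.6 -12.5  64. ]
t3 [637.8 -97.1  64. ]
t4 [701.2 -44.7  64. ]
t5 [690.2 -72.5  64. ]
s0 [648.6  -7.1  64. ]
s1 [653.1 -90.5  64. ]
s2 [705.4 -43.2  64. ]
```

Emit:
drive_tool(motion=[[[0.014, 0.03, 0.01], [0, 0, 0.083]], [[0.014, 0.03, 0.01], [0, 0, 0.083]], [[0.014, 0.03, 0.01], [0, 0, 0.083]], [[0.014, 0.03, 0.01], [0, 0, 0.083]], [[0.014, 0.03, 0.01], [0, 0, 0.083]], [[0.014, 0.03, 0], [0, 0, 0.083]], [[0.014, 0.03, 0], [0, 0, 0.083]], [[0.014, 0.03, 0], [0, 0, 0.083]], [[0.014, 0.03, 0], [0, 0, 0.083]], [[0.014, 0.03, 0], [0, 0, 0.083]]], claw=1)

```text
time_s: 0.93
ee_pos: [369.7, -225.5, 263.8]
ee_rot: [-180.0, 0.0, -18.7]
force: [1.3, -0.3, 0.1]
gripper_width: 91.3
```

Emit:
drive_tool(motion=[[[0.014, 0.03, 0], [0, 0, 0.083]], [[0.014, 0.03, 0], [0, 0, 0.083]], [[0.014, 0.03, 0], [0, 0, 0.083]], [[0.014, 0.03, 0], [0, 0, 0.083]], [[0.014, 0.03, 0], [0, 0, 0.083]], [[-0.004, 0.031, 0], [0, 0, 0.083]], [[-0.004, 0.031, 0], [0, 0, 0.083]], [[-0.004, 0.031, 0], [0, 0, 0.083]], [[-0.004, 0.031, 0], [0, 0, 0.083]], [[-0.004, 0.031, 0], [0, 0, 0.083]]])

```text
time_s: 1.77
ee_pos: [418.9, 79.2, 263.7]
ee_rot: [-180.0, 0.0, 28.9]
force: [0.9, -0.5, 0.3]
gripper_width: 91.2
```

Emit:
drive_tool(motion=[[[-0.004, 0.031, 0], [0, 0, 0.083]], [[-0.004, 0.031, 0], [0, 0, 0.083]], [[-0.004, 0.031, 0], [0, 0, 0.083]], [[-0.004, 0.031, 0], [0, 0, 0.083]], [[-0.004, 0.031, 0], [0, 0, 0.083]], [[-0.004, 0.031, 0], [0, 0, 0.083]], [[-0.004, 0.031, 0], [0, 0, 0.083]], [[-0.004, 0.031, 0], [0, 0, 0.083]], [[-0.004, 0.031, 0], [0, 0, 0.083]], [[-0.004, 0.031, 0], [0, 0, 0.083]]])

```text
time_s: 2.6
ee_pos: [378.9, 389.2, 263.5]
ee_rot: [-180.0, 0.0, 76.5]
force: [0.4, 0.3, 0.6]
gripper_width: 90.8
```

```bash
python3 - <<'E'
from h import *
s=env.state(); print({k:np.round(v,2) for k,v in s.items()})
E
```

```text
{'time_s': np.float64(2.6), 'qpos': array([ 4.455e+01,  1.387e+01,  8.874e+01, -1.000e-02,  7.744e+01,
       -3.190e+01]), 'qvel': array([ 32.31,  21.29, -28.36,  -0.24,   6.9 , -24.33]), 'effort': array([ -1.75, -39.97, -22.44,   0.18,   0.06,   0.37]), 'ee_pos': array([378.92, 389.15, 263.54]), 'ee_rot': array([-1.7998e+02,  4.0000e-02,  7.6460e+01]), 'force': array([0.45, 0.34, 0.58]), 'torque': array([ 0.09, -0.17,  0.07]), 'gripper_width': np.float64(90.77)}
```

```bash
python3 - <<'E'
from h import *
np.set_printoptions(precision=1,suppress=True)
def pts(g,psi):
    c,s=np.cos(np.radians(psi)),np.sin(np.radians(psi)); R=np.array([[c,-s,0],[s,c,0],[0,0,1]])
    L=np.array([[114,-13,-56],[114,-13,-34],[114,13,-34],[4,-13,-34],[-21.2,0,25.3],[34,-10,-34],[34,10,-34]])
    return L@R.T+np.array(g)
P=pts((401.4,384.2,56),-13.3)
print('top c2',(proj('top',P)-[95,265])*7); print('scene c4',(proj('scene',P)-[345,95])*8)
for n in('top','scene'):
  im=grab(n,n+'1')
E
python3 - <<'E'
import cv2
a=cv2.imread('pics/top1.png')[200:400,60:280];b=cv2.imread('pics/scene1.png')[20:220,250:470]
import numpy as np
cv2.imwrite('pics/d.png',cv2.resize(np.hstack([a,b]),None,fx=1.8,fy=1.8))
E
```

```text
top c2 [[396.   87.1]
 [375.4  86. ]
 [293.   64.3]
 [272.4 437. ]
 [136.9 527.4]
 [291.2 338.1]
 [227.4 321.4]]
scene c4 [[356.1 501.8]
 [363.8 457.4]
 [426.8 429.7]
 [187.3 257.6]
 [192.8  72.9]
 [241.2 307.3]
 [288.8 287.3]]
```

View pics/d.png

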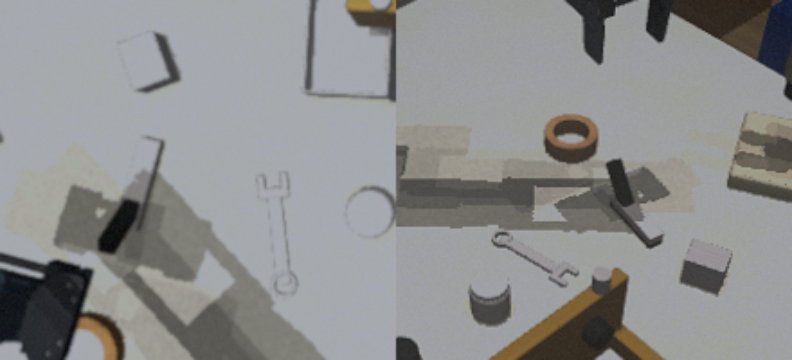

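Emit:
drive_tool(motion=[[[-0.001, 0, -0.0155], [-0.0241, -0.1019, 0]], [[-0.001, 0, -0.0155], [-0.0241, -0.1019, 0]], [[-0.001, 0, -0.0155], [-0.0241, -0.1019, 0]], [[-0.001, 0, -0.0155], [-0.0241, -0.1019, 0]], [[-0.001, 0, -0.0155], [-0.0241, -0.1019, 0]], [[-0.001, 0, -0.0155], [0, 0, 0]], [[-0.001, 0, -0.0155], [0, 0, 0]], [[-0.001, 0, -0.0155], [0, 0, 0]], [[0, 0, -0.0155], [0, 0, 0]], [[0, 0, -0.0155], [0, 0, 0]]])

```text
time_s: 3.53
ee_pos: [371.5, 386.9, 108.2]
ee_rot: [150.0, -0.2, 76.2]
force: [0.8, 0.2, -0.4]
gripper_width: 91.2
```

```bash
python3 - <<'E'
from h import *
s=env.state(); print({k:np.round(v,2) for k,v in s.items()})
for n in('top','scene'):
  im=grab(n,n+'2')
a=cv2.imread('pics/top2.png')[240:390,60:220];b=cv2.imread('pics/scene2.png')[50:200,310:470]
cv2.imwrite('pics/d2.png',cv2.resize(np.hstack([a,b]),None,fx=2.5,fy=2.5))
E
```

```text
{'time_s': np.float64(3.53), 'qpos': array([ 62.54,  18.35, 114.7 , -41.41,  47.15,  15.26]), 'qvel': array([ -0.2 ,  14.44,  12.67, -16.14, -20.81,  23.75]), 'effort': array([  0.19, -37.25, -17.94,  -1.21,   0.88,  -0.38]), 'ee_pos': array([371.54, 386.91, 108.18]), 'ee_rot': array([150.01,  -0.22,  76.22]), 'force': array([ 0.76,  0.18, -0.45]), 'torque': array([ 0.12,  0.23, -0.09]), 'gripper_width': np.float64(91.22)}
```

View pics/d2.png

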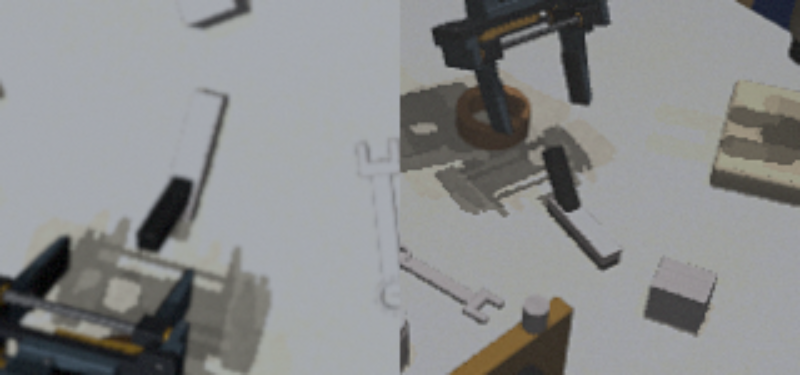

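```bash
python3 - <<'E'
from h import *
np.set_printoptions(precision=1,suppress=True)
print(proj('top',[371.5,386.9,108.2]),proj('scene',[371.5,386.9,108.2]))
x=cv2.imread('pics/top2.png');y=cv2.imread('pics/scene2.png')
p=proj('top',[371.5,386.9,108.2])[0];q=proj('scene',[371.5,386.9,108.2])[0]
cv2.circle(x,tuple(int(round(v)) for v in p),1,(0,0,255),-1);cv2.circle(y,tuple(int(round(v)) for v in q),1,(0,0,255),-1)
a=x[320:390,70:150];b=y[60:130,320:400]
cv2.imwrite('pics/d3.png',cv2.resize(np.hstack([a,b]),None,fx=5,fy=5,interpolation=cv2.INTER_CUBIC))
E
```

```text
[[110.5 346.6]] [[366.9  95.1]]
```

View pics/d3.png

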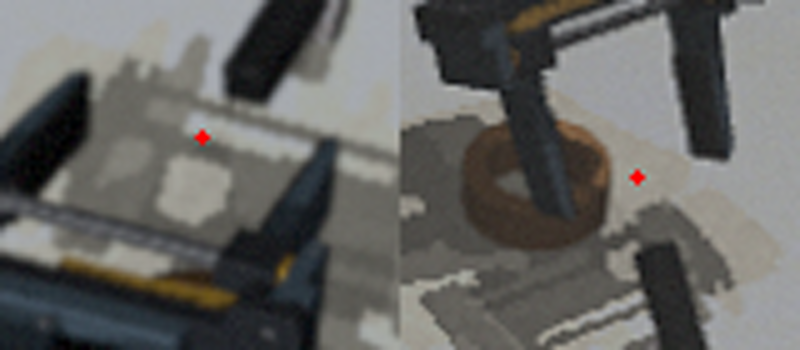

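Emit:
drive_tool(motion=[[[0.0043, -0.0007, -0.0076], [0, 0, 0]], [[0.0043, -0.0007, -0.0076], [0, 0, 0]], [[0.0043, -0.0007, -0.0076], [0, 0, 0]], [[0.0043, -0.0007, -0.0076], [0, 0, 0]], [[0.0043, -0.0007, -0.0076], [0, 0, 0]], [[0.0043, -0.0007, -0.0076], [0, 0, 0]], [[0.0043, -0.0007, -0.0076], [0, 0, 0]], [[0.0043, -0.0007, -0.0076], [0, 0, 0]], [[0.0043, -0.0007, -0.0076], [0, 0, 0]], [[0, 0, 0], [0, 0, 0]]])

```text
time_s: 4.47
ee_pos: [410.6, 380.6, 38.9]
ee_rot: [150.1, -0.1, 76.2]
force: [-0.1, -0.5, 0.2]
gripper_width: 91.1
```

```bash
python3 - <<'E'
from h import *
s=env.state(); print({k:np.round(v,2) for k,v in s.items()})
for n in('top','scene'):
  im=grab(n,n+'3')
a=cv2.imread('pics/top3.png')[260:350,80:180];b=cv2.imread('pics/scene3.png')[80:170,330:430]
cv2.imwrite('pics/d4.png',cv2.resize(np.hstack([a,b]),None,fx=4,fy=4))
E
```

```text
{'time_s': np.float64(4.47), 'qpos': array([ 58.12,  25.29, 117.09, -49.5 ,  38.56,  21.8 ]), 'qvel': array([ 0.67, -1.32, -0.5 ,  1.52,  1.32, -1.42]), 'effort': array([ -0.08, -39.14, -14.91,  -1.35,   0.65,   0.09]), 'ee_pos': array([410.55, 380.6 ,  38.86]), 'ee_rot': array([ 1.5005e+02, -1.0000e-01,  7.6230e+01]), 'force': array([-0.13, -0.46,  0.22]), 'torque': array([0.14, 0.18, 0.01]), 'gripper_width': np.float64(91.11)}
```

View pics/d4.png

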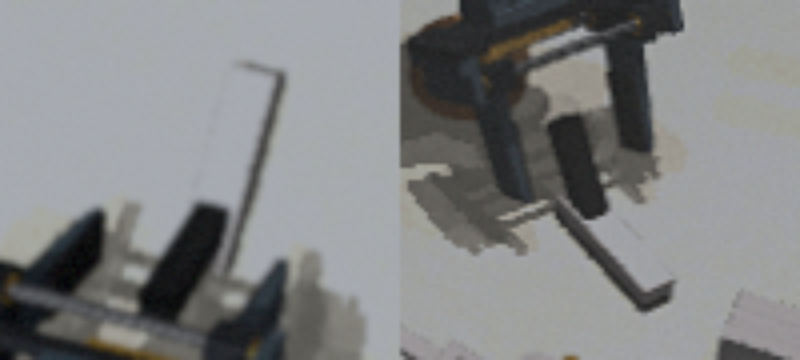

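Emit:
drive_tool(motion=[[[0, 0, 0], [0, 0, 0]], [[0, 0, 0], [0, 0, 0]], [[0, 0, 0], [0, 0, 0]], [[0, 0, 0], [0, 0, 0]], [[0, 0, 0], [0, 0, 0]], [[0, 0, 0], [0, 0, 0]], [[0, 0, 0], [0, 0, 0]], [[0, 0, 0], [0, 0, 0]], [[0, 0, 0], [0, 0, 0]], [[0, 0, 0], [0, 0, 0]]], claw=0, force=50)

```text
time_s: 5.4
ee_pos: [410.3, 381.5, 40.6]
ee_rot: [150.0, -0.3, 76.3]
force: [0.0, 0.1, -0.5]
gripper_width: 27.0
```

```bash
python3 - <<'E'
from h import *
s=env.state(); print({k:np.round(v,2) for k,v in s.items()})
for n in('top','scene'):
  im=grab(n,n+'4')
a=cv2.imread('pics/top4.png')[260:350,80:180];b=cv2.imread('pics/scene4.png')[80:170,330:430]
cv2.imwrite('pics/d5.png',cv2.resize(np.hstack([a,b]),None,fx=4,fy=4))
E
```

```text
{'time_s': np.float64(5.4), 'qpos': array([ 58.19,  25.13, 117.04, -49.44,  38.61,  21.75]), 'qvel': array([ 0.07,  0.1 , -0.04,  0.01, -0.04, -0.07]), 'effort': array([ 0.000e+00, -3.909e+01, -1.473e+01, -1.220e+00,  7.800e-01,
       -2.000e-02]), 'ee_pos': array([410.33, 381.51,  40.58]), 'ee_rot': array([150.  ,  -0.25,  76.27]), 'force': array([ 0.05,  0.09, -0.54]), 'torque': array([0.16, 0.21, 0.01]), 'gripper_width': np.float64(27.02)}
```

View pics/d5.png

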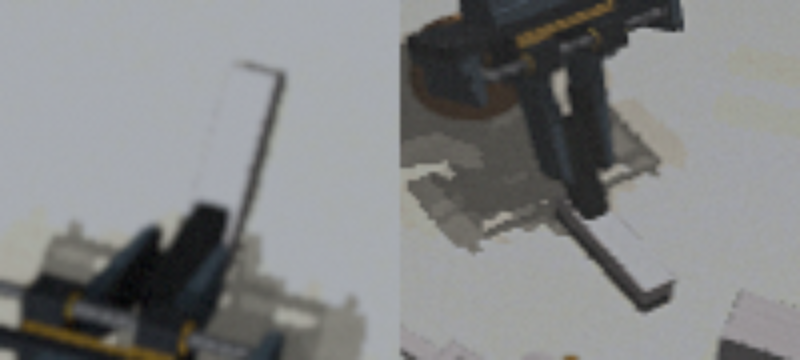

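Emit:
drive_tool(motion=[[[0, 0, 0], [0, 0, 0]], [[0, 0, 0], [0, 0, 0]], [[0, 0, 0], [0, 0, 0]], [[0, 0, 0], [0, 0, 0]], [[0, 0, 0], [0, 0, 0]], [[0, 0, 0], [0, 0, 0]], [[0, 0, 0], [0, 0, 0]], [[0, 0, 0], [0, 0, 0]], [[0, 0, 0], [0, 0, 0]], [[0, 0, 0], [0, 0, 0]]])

```text
time_s: 6.33
ee_pos: [410.3, 381.5, 40.5]
ee_rot: [150.0, -0.2, 76.3]
force: [0.6, 0.2, -1.2]
gripper_width: 19.6
```

```bash
python3 - <<'E'
from h import *
s=env.state(); print({k:np.round(v,2) for k,v in s.items()})
for n in('top','scene'):
  im=grab(n,n+'5')
a=cv2.imread('pics/top5.png')[260:350,80:180];b=cv2.imread('pics/scene5.png')[80:170,330:430]
cv2.imwrite('pics/d6.png',cv2.resize(np.hstack([a,b]),None,fx=4,fy=4))
E
```

```text
{'time_s': np.float64(6.33), 'qpos': array([ 58.19,  25.14, 117.04, -49.43,  38.61,  21.75]), 'qvel': array([-0.07,  0.04,  0.01,  0.04,  0.01, -0.03]), 'effort': array([ 6.000e-02, -3.968e+01, -1.505e+01, -1.290e+00,  8.200e-01,
       -3.000e-02]), 'ee_pos': array([410.28, 381.48,  40.5 ]), 'ee_rot': array([150.01,  -0.24,  76.27]), 'force': array([ 0.56,  0.19, -1.16]), 'torque': array([0.16, 0.16, 0.01]), 'gripper_width': np.float64(19.61)}
```

View pics/d6.png

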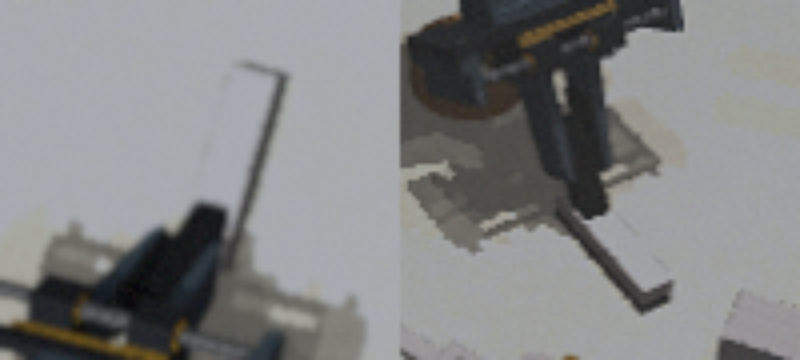

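Emit:
drive_tool(motion=[[[0, 0, 0.012], [0, 0, 0]], [[0, 0, 0.012], [0, 0, 0]], [[0, 0, 0.012], [0, 0, 0.027]], [[0, 0, 0.012], [0, 0, 0.027]], [[0, 0, 0.012], [0, 0, 0.027]], [[0, 0, 0.012], [0, 0, 0.027]], [[0, 0, 0.012], [0, 0, 0.027]], [[0, 0, 0.012], [0, 0, 0.027]], [[0, 0, 0.012], [0, 0, 0.027]], [[0, 0, 0.012], [0, 0, 0.027]]])

```text
time_s: 7.27
ee_pos: [409.6, 380.7, 160.2]
ee_rot: [150.1, -0.2, 88.7]
force: [0.1, -0.7, -4.2]
gripper_width: 19.9
```

Emit:
drive_tool(motion=[[[0.0045, -0.02, 0], [0, 0, 0]], [[0.0045, -0.0265, 0], [0, 0, 0]], [[0.0045, -0.0265, 0], [0, 0, 0]], [[0.0045, -0.0265, 0], [0, 0, 0]], [[0.0045, -0.0265, 0], [0, 0, 0]], [[0.0045, -0.0265, 0], [0, 0, 0]], [[0.0045, -0.0265, 0], [0, 0, 0]], [[0.0045, -0.0265, 0], [0, 0, 0]], [[0.0045, -0.0265, 0], [0, 0, 0]], [[0.0045, -0.0265, 0], [0, 0, 0]]])

```text
time_s: 8.1
ee_pos: [454.0, 121.2, 159.6]
ee_rot: [150.1, -0.2, 88.6]
force: [1.1, 0.5, -4.8]
gripper_width: 19.7
```

Emit:
drive_tool(motion=[[[0.0045, -0.0265, 0], [0, 0, 0]], [[0.0045, -0.0265, 0], [0, 0, 0]], [[0.0045, -0.0265, 0], [0, 0, 0]], [[0.0045, -0.0265, 0], [0, 0, 0]], [[0.0045, -0.0265, 0], [0, 0, 0]], [[0.0045, -0.0265, 0], [0, 0, 0]], [[0.0045, -0.0265, 0], [0, 0, 0]], [[0.0045, -0.0265, 0], [0, 0, 0]], [[0.0045, -0.0265, 0], [0, 0, 0]], [[0.0045, -0.025, 0], [0, 0, 0]]])

```text
time_s: 8.93
ee_pos: [499.0, -140.9, 159.6]
ee_rot: [150.2, -0.3, 88.7]
force: [1.1, 0.6, -3.8]
gripper_width: 19.8
```

```bash
python3 - <<'E'
from h import *
s=env.state(); print({k:np.round(v,2) for k,v in s.items()})
for n in('top','scene'):
  im=grab(n,n+'6')
a=cv2.imread('pics/top6.png')[120:290,220:440];b=cv2.imread('pics/scene6.png')[170:340,200:420]
cv2.imwrite('pics/d7.png',cv2.resize(np.hstack([a,b]),None,fx=1.8,fy=1.8))
E
```

```text
{'time_s': np.float64(8.93), 'qpos': array([ -24.5 ,    4.74,  123.76,   26.86,   26.3 , -134.65]), 'qvel': array([-41.15,  14.53, -16.59,  32.92,  15.87, -64.33]), 'effort': array([  2.98, -28.74, -21.13,   0.39,  -2.2 ,   0.77]), 'ee_pos': array([ 498.97, -140.91,  159.57]), 'ee_rot': array([150.17,  -0.31,  88.68]), 'force': array([ 1.08,  0.57, -3.82]), 'torque': array([ 0.15,  0.61, -0.01]), 'gripper_width': np.float64(19.78)}
```

View pics/d7.png

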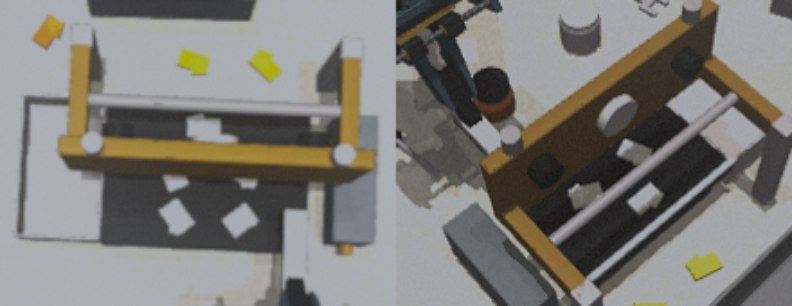

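```bash
cat > kin.py <<'E'
import numpy as np
from scipy.optimize import least_squares
from scipy.spatial.transform import Rotation as Ro
D=[([-67.611,18.35,89.70,0,72.043,-1.146],[229.43,-526.75,213.18],[-180,.09,-66.466]),
([44.55,13.87,88.74,-.01,77.44,-31.9],[378.92,389.15,263.54],[-179.98,.04,76.46]),
([62.54,18.35,114.7,-41.41,47.15,15.26],[371.54,386.91,108.18],[150.01,-.22,76.22]),
([58.12,25.29,117.09,-49.5,38.56,21.8],[410.55,380.6,38.86],[150.05,-.1,76.23]),
([58.19,25.14,117.04,-49.43,38.61,21.75],[410.28,381.48,40.5],[150.01,-.24,76.27]),
([-24.5,4.74,123.76,26.86,26.3,-134.65],[498.97,-140.91,159.57],[150.17,-.31,88.68])]
r=lambda a,t:Ro.from_euler(a,t,degrees=True)
def fk(q,p,s4=1,s6=1):
    A=r('z',q[0]); B=r('y',q[1]+q[2])
    R=A*B*r('z',s4*q[3])*r('y',q[4])*r('z',s6*q[5]+180)
    x=A.apply(np.array([p[0],0,p[1]])+r('y',q[1]).apply([0,0,p[2]])+B.apply([p[3],0,p[4]]))+R.apply([0,0,p[5]])
    return x,R
def fit():
    return least_squares(lambda p:np.concatenate([fk(q,p)[0]-x for q,x,_ in D]),[0,350,350,0,350,300]).x
def ik(x,R,p,q0):
    f=lambda q:np.concatenate([(fk(q,p)[0]-x)/1.,(R.inv()*fk(q,p)[1]).as_rotvec()*300])
    s=least_squares(f,q0); return s.x,s.cost
E
python3 - <<'E'
from kin import *
np.set_printoptions(precision=1,suppress=True)
for q,x,e in D:
    T=Ro.from_euler('xyz',e,degrees=True)
    print([np.round(np.degrees((T.inv()*fk(q,[0]*6,a,b)[1]).magnitude()),1) for a in(1,-1) for b in(1,-1)])
p=fit();print(p,[np.round(fk(q,p)[0]-x,1) for q,x,_ in D])
E
```

```text
[np.float64(0.0), np.float64(2.3), np.float64(0.0), np.float64(2.3)]
[np.float64(0.0), np.float64(63.8), np.float64(0.0), np.float64(63.8)]
[np.float64(0.0), np.float64(30.5), np.float64(82.8), np.float64(65.3)]
[np.float64(0.0), np.float64(43.6), np.float64(99.0), np.float64(69.1)]
[np.float64(0.0), np.float64(43.5), np.float64(98.9), np.float64(69.0)]
[np.float64(0.0), np.float64(90.7), np.float64(53.7), np.float64(140.4)]
[ 11.4 134.  570.   18.4 409.5 316.6] [array([-10.8,  -3.9,   0.8]), array([ 8.3, -8. , -0.1]), array([ 2.6,  0.2, -0.3]), array([ 2. , -1.4,  0.6]), array([ 2. , -1.5,  0.5]), array([ -7.1, -13.6,  -1.5])]
```

```bash
sed -i "s/np.array(\[p\[0\],0,p\[1\]\])/np.array([p[0],p[6],p[1]])/; s/\[0,350,350,0,350,300\]/[0,350,350,0,350,300,0]/; s/\[0\]\*6/[0]*7/" kin.py
cat > t.py <<'E'
from kin import *
np.set_printoptions(precision=1,suppress=True)
p=fit();print(p,[np.round(fk(q,p)[0]-x,1) for q,x,_ in D])
def W(X,Y): return np.array([651+X+.021*Y,-48-.021*X+Y])
for tilt in(30,20,40):
  for n in(-31,72):
    q=np.array(D[-1][0],float)
    for Y in(-104,-50,0,60,118):
      R=Ro.from_euler('xyz',[180-tilt,0,88.8],degrees=True)
      # grip fixed: grip stage x=n-114, z=116.8
      g=np.array([*W(n-114,Y),60+56.8+1]); x=g+18.8*R.apply([0,0,1])
      q,c=ik(x,R,p,q); print(tilt,n,Y,x,q,round(c,2))
E
python3 t.py
```

```text
[  0.  140.3 591.8  25.2 417.  335.7  11.5] [array([ 0., -0., -0.]), array([ 0., -0., -0.]), array([0., 0., 0.]), array([-0., -0., -0.]), array([ 0., -0., -0.]), array([0., 0., 0.])]
30 -31 -104 [ 513.2 -149.2  101.5] [ -24.6   11.3  127.    40.5   17.8 -149.7] 0.0
30 -31 -50 [514.3 -95.2 101.5] [ -16.7   10.   128.9   32.9   14.2 -135.5] 0.0
30 -31 0 [515.4 -45.2 101.5] [  -8.7    9.4  129.8   18.9   11.7 -115. ] 0.0
30 -31 60 [516.7  14.8 101.5] [  1.1   9.3 129.9  -6.2  10.9 -81.9] 0.0
30 -31 118 [517.9  72.8 101.5] [ 10.5  10.  128.9 -26.8  13.  -53.7] 0.0
30 72 -104 [ 616.2 -151.3  101.5] [ -19.6   18.8  115.4   28.5   19.4 -133.2] 0.0
30 72 -50 [617.3 -97.3 101.5] [ -13.2   17.8  117.    21.1   16.8 -120.7] 0.0
30 72 0 [618.4 -47.3 101.5] [  -7.    17.3  117.8   11.    15.3 -105.7] 0.0
30 72 60 [619.7  12.7 101.5] [  0.6  17.3 117.9  -3.5  14.9 -85.1] 0.0
30 72 118 [620.9  70.7 101.5] [  7.9  17.8 117.  -16.4  16.2 -66.3] 0.0
20 -31 -104 [ 510.2 -149.1  100.1] [ -21.9   12.9  119.8   14.3   29.2 -122.1] 0.0
20 -31 -50 [511.4 -95.1 100.1] [ -14.8   11.8  121.5   10.    27.6 -111
[... 689 characters left out ...]
-31 -50 [517.  -95.2 103.4] [ -18.8   10.3  136.3  114.7   12.4 -218.9] 0.0
40 -31 0 [518.1 -45.2 103.4] [  -9.8    9.6  137.4  140.     8.6 -237. ] 0.0
40 -31 60 [519.3  14.8 103.4] [   1.5    9.5  137.5  193.9    7.2 -281.7] 0.0
40 -31 118 [520.6  72.8 103.4] [  12.1   10.3  136.3  235.8   10.3 -315.1] 0.0
40 72 -104 [ 618.9 -151.4  103.4] [ -21.6   18.5  122.8   87.6   12.9 -193.4] 0.0
40 72 -50 [620.  -97.4 103.4] [ -14.5   17.5  124.5   98.3    8.6 -198.7] 0.0
40 72 0 [621.1 -47.4 103.4] [  -7.7   17.   125.4  118.1    4.7 -213.1] 0.0
40 72 60 [622.3  12.6 103.4] [   0.8   16.9  125.5  208.     2.7 -296.5] 0.0
40 72 118 [623.6  70.6 103.4] [   8.8   17.5  124.5  256.2    6.6 -338.4] 0.0
```

```bash
cat > t2.py <<'E'
from kin import *
np.set_printoptions(precision=1,suppress=True)
p=fit(); R=Ro.from_euler('xyz',[150,0,88.8],degrees=True);q=np.array(D[-1][0],float)
for x in [(499,-144,160),(506,-135,130),(560,-145,115),(616,-151,101.5)]:
  q,c=ik(np.array(x,float),R,p,q); print(x,q,round(c,2))
for yw in (88.8,82):
  R=Ro.from_euler('xyz',[150,0,yw],degrees=True);print()
  for x in [(506,-100,130),(536,-130,130),(536,-140,103),(536,-130,103),(536,-90,102)]:
    q,c=ik(np.array(x,float),R,p,q); print(x,q,round(c,2))
E
python3 t2.py
python3 -c "
from h import *
np.set_printoptions(precision=1,suppress=True)
im=cv2.imread('pics/top6.png')
for z in(0,):
  print(env.state()['ee_pos'])
# nose of the scraper in top6: TCP(499,-142,160), check
print(proj('top',[499+104.6,-142-2.4,159.6-40.5+22]))
cv2.imwrite('pics/d8.png',cv2.resize(im[220:300,350:420],None,fx=7,fy=7,interpolation=cv2.INTER_CUBIC))
"
```

```text
(499, -144, 160) [ -24.8    4.7  123.8   27.    26.1 -135.4] 0.0
(506, -135, 130) [ -23.1    7.6  126.1   31.3   21.  -138.8] 0.0
(560, -145, 115) [ -21.4   13.4  121.1   30.9   19.7 -137.1] 0.0
(616, -151, 101.5) [ -19.6   18.7  115.4   28.5   19.3 -133.2] 0.0

(506, -100, 130) [ -17.8    6.7  127.3   26.1   18.9 -129.3] 0.0
(536, -130, 130) [ -20.7    9.8  123.1   28.1   20.7 -133.5] 0.0
(536, -140, 103) [ -22.    12.6  124.8   36.3   17.5 -143.3] 0.0
(536, -130, 103) [ -20.7   12.3  125.2   35.2   16.8 -141. ] 0.0
(536, -90, 102) [ -15.    11.6  126.6   28.8   14.3 -130. ] 0.0

(506, -100, 130) [ -14.6    6.4  127.6   11.7   16.5 -106.9] 0.0
(536, -130, 130) [ -17.8    9.5  123.6   16.1   17.9 -113.8] 0.0
(536, -140, 103) [ -19.2   12.2  125.4   23.7   14.  -122.8] 0.0
(536, -130, 103) [ -17.8   12.   125.7   21.3   13.5 -119.3] 0.0
(536, -90, 102) [ -12.    11.4  126.9    9.6   12.  -102.8] 0.0
[ 500.6 -143.3  160.3]
[[385.  234.8]]
```

View pics/d8.png

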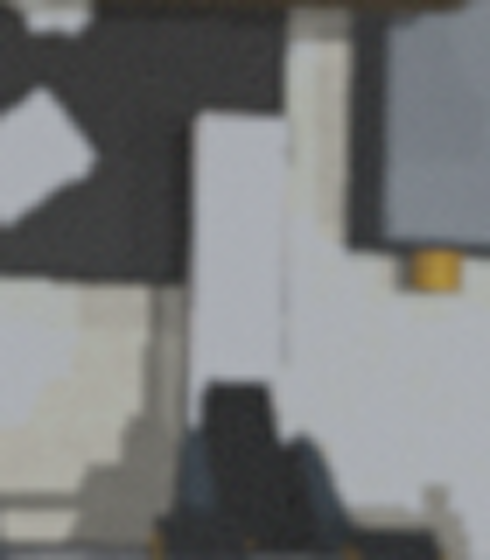

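Emit:
drive_tool(motion=[[[0.001, 0.002, -0.0075], [0, 0, 0]], [[0.001, 0.002, -0.0075], [0, 0, 0]], [[0.001, 0.002, -0.0075], [0, 0, 0]], [[0.002, 0.002, -0.0075], [0, 0, 0]], [[0.009, -0.0018, -0.003], [0, 0, 0]], [[0.009, -0.0018, -0.003], [0, 0, 0]], [[0.009, -0.0018, -0.003], [0, 0, 0]], [[0.009, -0.0018, -0.003], [0, 0, 0]], [[0.009, -0.0018, -0.003], [0, 0, 0]], [[0.009, -0.0018, -0.003], [0, 0, 0]]])

```text
time_s: 9.87
ee_pos: [560.6, -143.1, 112.4]
ee_rot: [150.0, -0.2, 88.6]
force: [-0.7, -1.2, -3.0]
gripper_width: 20.1
```

```bash
python3 - <<'E'
from h import *
s=env.state(); print({k:np.round(v,2) for k,v in s.items()})
for n in('top','scene'):
  im=grab(n,n+'7')
a=cv2.imread('pics/top7.png')[120:290,220:440];b=cv2.imread('pics/scene7.png')[170:340,200:420]
cv2.imwrite('pics/d9.png',cv2.resize(np.hstack([a,b]),None,fx=1.8,fy=1.8))
E
```

```text
{'time_s': np.float64(9.87), 'qpos': array([ -21.25,   13.63,  121.31,   31.67,   19.31, -137.5 ]), 'qvel': array([ 2.46, 11.77, -9.84, -0.06, -2.41,  2.11]), 'effort': array([ -0.15, -35.08, -19.72,   0.66,  -1.84,  -0.05]), 'ee_pos': array([ 560.6 , -143.09,  112.39]), 'ee_rot': array([149.98,  -0.24,  88.65]), 'force': array([-0.65, -1.24, -3.03]), 'torque': array([ 0.08,  0.63, -0.01]), 'gripper_width': np.float64(20.05)}
```

View pics/d9.png

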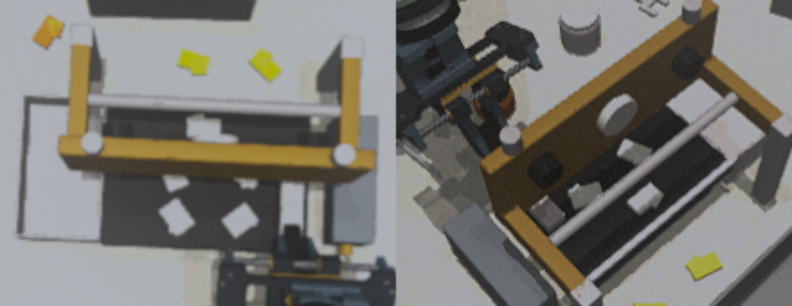

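Emit:
drive_tool(motion=[[[0.005, -0.001, -0.002], [0, 0, 0]], [[0.005, -0.001, -0.002], [0, 0, 0]], [[0.007, -0.001, -0.0015], [0, 0, 0]], [[0.007, -0.001, -0.0015], [0, 0, 0]], [[0.007, -0.001, -0.001], [0, 0, 0]], [[0.007, -0.001, -0.001], [0, 0, 0]], [[0.007, -0.001, -0.001], [0, 0, 0]], [[0.006, -0.001, 0], [0, 0, 0]], [[0.005, 0, 0], [0, 0, 0]], [[0, 0, 0], [0, 0, 0]]])

```text
time_s: 10.8
ee_pos: [616.6, -151.0, 102.8]
ee_rot: [149.9, -0.2, 88.7]
force: [-0.0, -0.2, -3.4]
gripper_width: 19.7
```

```bash
python3 - <<'E'
from h import *
s=env.state(); print({k:np.round(v,2) for k,v in s.items()})
for n in('top','scene'):
  im=grab(n,n+'8')
a=cv2.imread('pics/top8.png')[120:290,220:440];b=cv2.imread('pics/scene8.png')[170:340,200:420]
cv2.imwrite('pics/d10.png',cv2.resize(np.hstack([a,b]),None,fx=1.8,fy=1.8))
E
```

```text
{'time_s': np.float64(10.8), 'qpos': array([ -19.68,   18.68,  115.28,   28.69,   19.57, -133.17]), 'qvel': array([-0.16, -0.7 ,  1.53,  0.62,  0.41, -1.05]), 'effort': array([  0.08, -39.05, -20.17,   0.56,  -1.93,   0.07]), 'ee_pos': array([ 616.57, -151.01,  102.83]), 'ee_rot': array([149.94,  -0.23,  88.65]), 'force': array([-0.01, -0.18, -3.4 ]), 'torque': array([ 0.12,  0.6 , -0.04]), 'gripper_width': np.float64(19.66)}
```

View pics/d10.png

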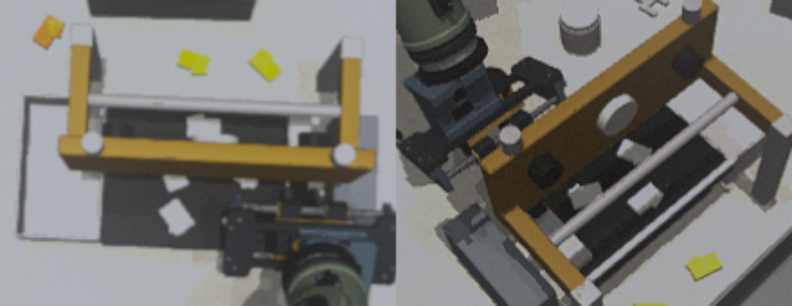

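Emit:
drive_tool(motion=[[[0, 0, -0.0013], [0, 0, 0]], [[0.0002, 0.008, 0], [0, 0, 0]], [[0.0002, 0.008, 0], [0, 0, 0]], [[0.0002, 0.008, 0], [0, 0, 0]], [[0.0002, 0.008, 0], [0, 0, 0]], [[0.0002, 0.008, 0], [0, 0, 0]], [[0.0002, 0.008, 0], [0, 0, 0]], [[0.0001, 0.008, 0], [0, 0, 0]], [[0.0001, 0.008, 0], [0, 0, 0]], [[0.0001, 0.008, 0], [0, 0, 0]]])

```text
time_s: 11.73
ee_pos: [616.2, -78.3, 101.2]
ee_rot: [150.0, -0.3, 88.6]
force: [0.3, -1.4, -3.7]
gripper_width: 19.4
```

```bash
python3 - <<'E'
from h import *
s=env.state(); print({k:np.round(v,2) for k,v in s.items()})
for n in('top','scene'):
  im=grab(n,n+'9')
a=cv2.imread('pics/top9.png')[120:290,220:440];b=cv2.imread('pics/scene9.png')[170:340,200:420]
cv2.imwrite('pics/d11.png',cv2.resize(np.hstack([a,b]),None,fx=1.8,fy=1.8))
E
```

```text
{'time_s': np.float64(11.73), 'qpos': array([ -11.03,   17.48,  117.53,   18.37,   16.19, -115.95]), 'qvel': array([ 11.87,  -1.16,   1.86, -17.66,  -3.44,  27.1 ]), 'effort': array([ -0.99, -37.95, -20.19,   0.59,  -2.4 ,  -0.42]), 'ee_pos': array([616.18, -78.33, 101.19]), 'ee_rot': array([150.04,  -0.27,  88.64]), 'force': array([ 0.27, -1.38, -3.74]), 'torque': array([0.08, 0.6 , 0.01]), 'gripper_width': np.float64(19.44)}
```

View pics/d11.png

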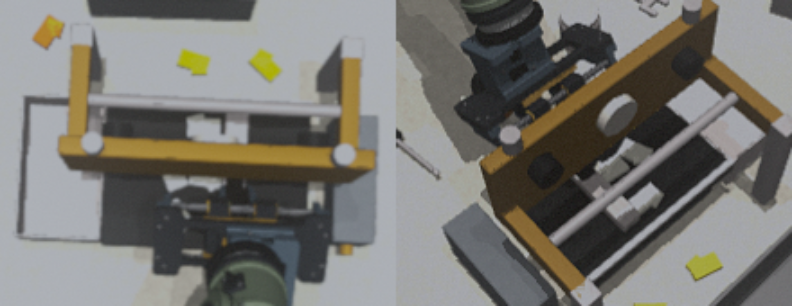

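```bash
python3 - <<'E'
import cv2
b=cv2.imread('pics/scene9.png')[225:305,280:380]
cv2.imwrite('pics/d12.png',cv2.resize(b,None,fx=7,fy=7,interpolation=cv2.INTER_CUBIC))
E
```

```text
(no output)
```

View pics/d12.png

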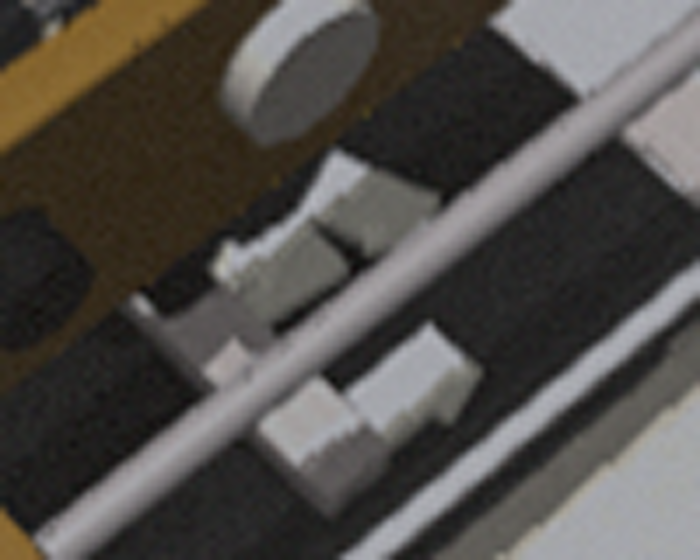

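Emit:
drive_tool(motion=[[[0.0002, 0.008, 0], [0, 0, 0]], [[0.0002, 0.008, 0], [0, 0, 0]], [[0.0002, 0.008, 0], [0, 0, 0]], [[0.0002, 0.008, 0], [0, 0, 0]], [[0.0002, 0.008, 0], [0, 0, 0]], [[0.0002, 0.008, 0], [0, 0, 0]], [[0.0002, 0.008, 0], [0, 0, 0]], [[0.0001, 0.008, 0], [0, 0, 0]], [[0.0001, 0.008, 0], [0, 0, 0]], [[0.0001, 0.008, 0], [0, 0, 0]]])

```text
time_s: 12.67
ee_pos: [618.2, 1.0, 101.3]
ee_rot: [150.0, -0.3, 88.6]
force: [0.9, -0.5, -3.1]
gripper_width: 19.8
```

```bash
python3 - <<'E'
from h import *
s=env.state(); print({k:np.round(v,2) for k,v in s.items()})
for n in('top','scene'):
  im=grab(n,n+'10')
a=cv2.imread('pics/top10.png')[130:280,220:420];b=cv2.imread('pics/scene10.png')[180:330,250:450]
cv2.imwrite('pics/d13.png',cv2.resize(np.hstack([a,b]),None,fx=2,fy=2))
E
```

```text
{'time_s': np.float64(12.67), 'qpos': array([-9.8000e-01,  1.7150e+01,  1.1807e+02,  5.0000e-02,  1.4800e+01,
       -8.9560e+01]), 'qvel': array([ 1.218e+01,  1.200e-01, -1.000e-01, -2.381e+01,  2.000e-02,
        3.335e+01]), 'effort': array([ -0.83, -37.61, -20.04,   0.35,  -2.73,  -0.51]), 'ee_pos': array([618.2 ,   1.02, 101.26]), 'ee_rot': array([150.02,  -0.26,  88.6 ]), 'force': array([ 0.89, -0.46, -3.14]), 'torque': array([ 0.05,  0.61, -0.06]), 'gripper_width': np.float64(19.8)}
```

View pics/d13.png

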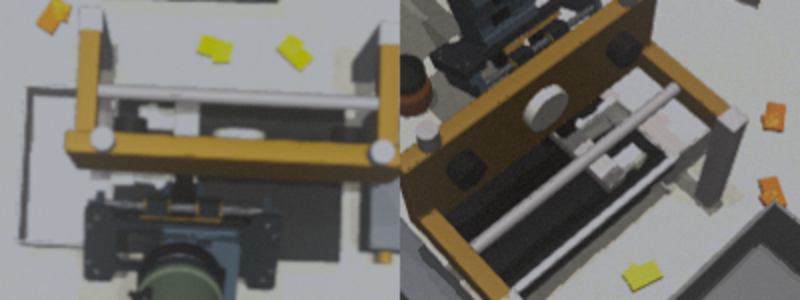

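Emit:
drive_tool(motion=[[[0.0001, 0.007, 0], [0, 0, 0]], [[0.0002, 0.007, 0], [0, 0, 0]], [[0.0001, 0.007, 0], [0, 0, 0]], [[0.0002, 0.007, 0], [0, 0, 0]], [[0.0001, 0.007, 0], [0, 0, 0]], [[0.0002, 0.007, 0], [0, 0, 0]], [[0.0001, 0.007, 0], [0, 0, 0]], [[0.0002, 0.007, 0], [0, 0, 0]], [[0.0001, 0.007, 0], [0, 0, 0]], [[0.0001, 0.007, 0], [0, 0, 0]]])

```text
time_s: 13.6
ee_pos: [619.7, 70.8, 101.1]
ee_rot: [150.0, -0.3, 88.6]
force: [0.8, -0.4, -3.2]
gripper_width: 20.0
```

```bash
python3 - <<'E'
from h import *
s=env.state(); print({k:np.round(v,2) for k,v in s.items()})
for n in('top','scene'):
  im=grab(n,n+'11')
a=cv2.imread('pics/top11.png')[130:280,220:420];b=cv2.imread('pics/scene11.png')[180:330,250:450]
cv2.imwrite('pics/d14.png',cv2.resize(np.hstack([a,b]),None,fx=2,fy=2))
E
```

```text
{'time_s': np.float64(13.6), 'qpos': array([  7.8 ,  17.72, 117.15, -15.99,  16.04, -66.49]), 'qvel': array([ 10.45,   1.09,  -1.79, -16.73,   2.58,  25.03]), 'effort': array([ -0.93, -38.46, -20.2 ,  -0.09,  -2.58,  -0.38]), 'ee_pos': array([619.7 ,  70.76, 101.14]), 'ee_rot': array([150.04,  -0.25,  88.6 ]), 'force': array([ 0.84, -0.36, -3.25]), 'torque': array([ 0.07,  0.67, -0.  ]), 'gripper_width': np.float64(19.99)}
```

View pics/d14.png

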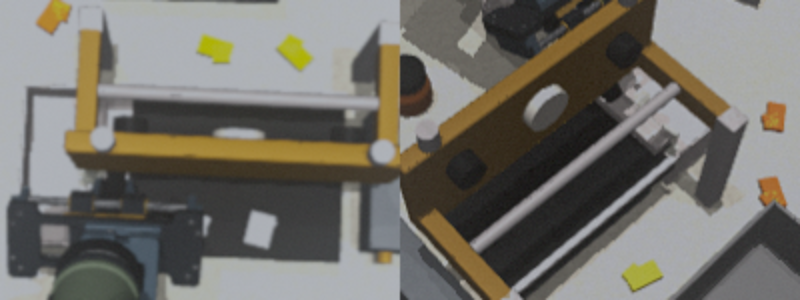

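```bash
python3 - <<'E'
import cv2
b=cv2.imread('pics/scene11.png')[205:285,340:420]
cv2.imwrite('pics/d15.png',cv2.resize(b,None,fx=7,fy=7,interpolation=cv2.INTER_CUBIC))
E
```

```text
(no output)
```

View pics/d15.png

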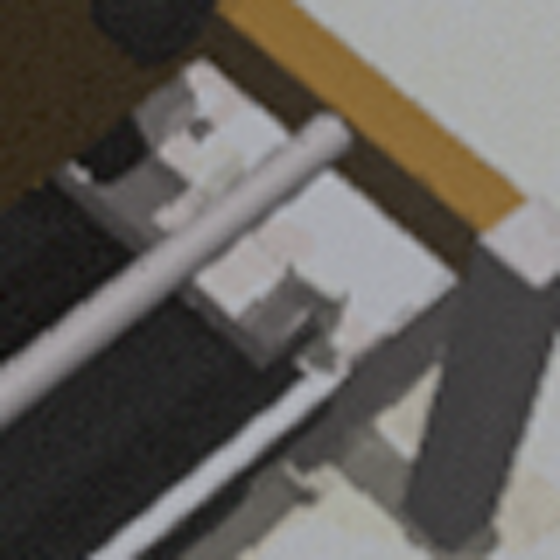

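Emit:
drive_tool(motion=[[[0.0001, 0.006, 0], [0, 0, 0]], [[0.0002, 0.004, 0], [0, 0, 0]], [[0, 0, 0], [0, 0, 0]], [[0, -0.01, 0.001], [0, 0, 0]], [[0, -0.01, 0.001], [0, 0, 0]], [[0, -0.01, 0], [0, 0, 0]], [[0, -0.01, 0], [0, 0, 0]], [[0, -0.01, 0], [0, 0, 0]], [[0, -0.01, 0], [0, 0, 0]], [[0, 0, 0], [0, 0, 0]]])

```text
time_s: 14.53
ee_pos: [619.9, 19.4, 103.2]
ee_rot: [150.0, -0.2, 88.5]
force: [0.5, -0.1, -2.7]
gripper_width: 20.0
```

```bash
python3 - <<'E'
from h import *
s=env.state(); print({k:np.round(v,2) for k,v in s.items()})
for n in('top','scene'):
  im=grab(n,n+'12')
a=cv2.imread('pics/top12.png')[160:260,225:325];b=cv2.imread('pics/scene12.png')[195:295,330:430]
cv2.imwrite('pics/d16.png',cv2.resize(np.hstack([a,b]),None,fx=4,fy=4,interpolation=cv2.INTER_CUBIC))
E
```

```text
{'time_s': np.float64(14.53), 'qpos': array([  1.39,  17.16, 117.65,  -4.65,  15.29, -82.91]), 'qvel': array([ 1.73,  0.07, -0.09, -2.49, -0.02,  4.76]), 'effort': array([ -0.26, -37.85, -20.37,   0.08,  -2.77,  -0.44]), 'ee_pos': array([619.9 ,  19.37, 103.18]), 'ee_rot': array([150.04,  -0.24,  88.52]), 'force': array([ 0.48, -0.14, -2.67]), 'torque': array([0.05, 0.65, 0.04]), 'gripper_width': np.float64(19.97)}
```

View pics/d16.png

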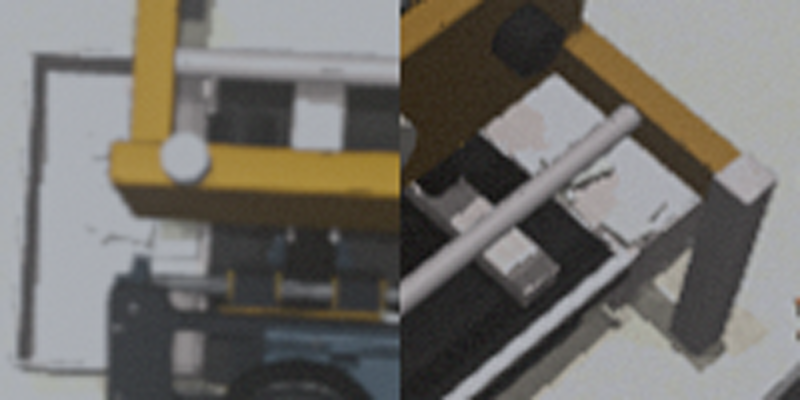

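Emit:
drive_tool(motion=[[[-0.002, 0.004, 0.003], [0, 0, 0]], [[-0.01, 0.004, 0.003], [0, 0, 0]], [[-0.013, 0.004, 0.003], [0, 0, 0]], [[-0.016, 0.004, 0.003], [0, 0, 0]], [[-0.016, 0.004, 0], [0, 0, 0]], [[-0.016, 0, 0], [0, 0, 0]], [[-0.016, 0, 0.01], [0, 0, 0]], [[-0.016, 0, 0.01], [0, 0, 0]], [[-0.016, 0, 0.015], [0, 0, 0]], [[-0.016, 0, 0.015], [0, 0, 0]]])

```text
time_s: 15.47
ee_pos: [481.8, 41.9, 165.6]
ee_rot: [150.1, -0.2, 88.7]
force: [0.4, 0.1, -2.8]
gripper_width: 19.7
```

Emit:
drive_tool(motion=[[[-0.002, -0.006, 0], [0, 0, -0.008]], [[0, -0.02, 0], [0, 0, -0.008]], [[0, -0.02, 0], [0, 0, -0.008]], [[0, -0.02, 0], [0, 0, -0.008]], [[0, -0.02, 0], [0, 0, -0.008]], [[0, -0.02, 0], [0, 0, -0.008]], [[0, -0.02, 0], [0, 0, -0.008]], [[0, -0.02, 0], [0, 0, -0.008]], [[0, -0.02, 0], [0, 0, -0.008]], [[0, -0.01, 0], [0, 0, -0.008]]])

```text
time_s: 16.3
ee_pos: [481.7, -137.0, 165.2]
ee_rot: [150.0, -0.2, 83.9]
force: [1.1, 0.4, -2.9]
gripper_width: 19.9
```

```bash
python3 - <<'E'
from h import *
s=env.state(); print({k:np.round(v,2) for k,v in s.items()})
for n in('top','scene'):
  im=grab(n,n+'13')
a=cv2.imread('pics/top13.png')[170:270,220:420];b=cv2.imread('pics/scene13.png')[180:330,250:450]
cv2.imwrite('pics/d17.png',cv2.resize(a,None,fx=4,fy=4))
cv2.imwrite('pics/d18.png',cv2.resize(b,None,fx=4,fy=4))
E
```

```text
{'time_s': np.float64(16.3), 'qpos': array([ -22.86,    2.2 ,  125.67,   20.68,   24.61, -123.53]), 'qvel': array([-15.1 ,   3.26,  -3.22,   9.45,   3.72, -15.83]), 'effort': array([  0.94, -24.98, -21.94,   0.56,  -2.28,  -0.09]), 'ee_pos': array([ 481.7 , -137.03,  165.21]), 'ee_rot': array([149.96,  -0.16,  83.95]), 'force': array([ 1.09,  0.41, -2.86]), 'torque': array([0.16, 0.58, 0.01]), 'gripper_width': np.float64(19.86)}
```

View pics/d17.png

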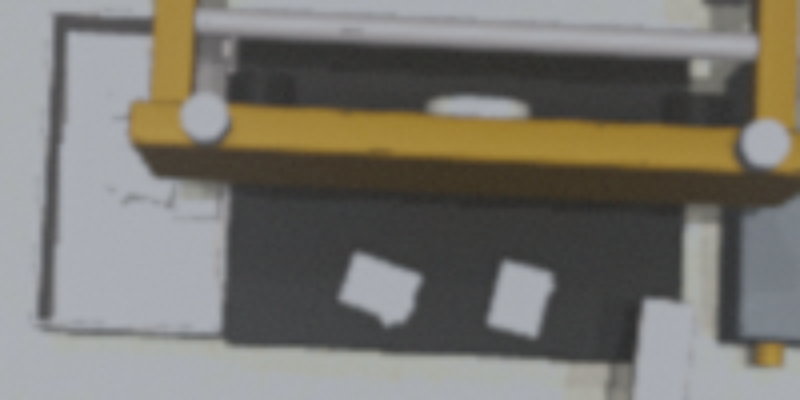

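View pics/d18.png

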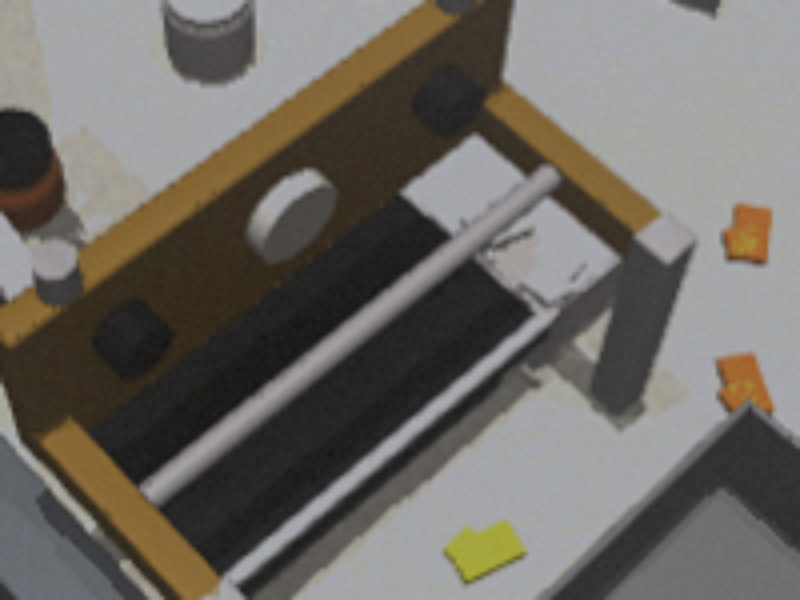

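Emit:
drive_tool(motion=[[[0.004, 0, -0.008], [0, 0, 0]], [[0.004, 0, -0.008], [0, 0, 0]], [[0.004, 0, -0.008], [0, 0, 0]], [[0.004, 0.001, -0.008], [0, 0, 0]], [[0.004, 0.001, -0.008], [0, 0, 0]], [[0.004, 0.001, -0.007], [0, 0, 0]], [[0.004, 0, -0.006], [0, 0, 0]], [[0.004, 0, -0.006], [0, 0, 0]], [[0.004, 0, -0.003], [0, 0, 0]], [[0, 0, 0], [0, 0, 0]]])

```text
time_s: 17.23
ee_pos: [517.8, -131.8, 102.6]
ee_rot: [150.0, -0.3, 84.1]
force: [0.2, 0.0, -2.7]
gripper_width: 20.1
```

```bash
python3 - <<'E'
from h import *
s=env.state(); print({k:np.round(v,2) for k,v in s.items()})
for n in('top',):
  im=grab(n,n+'14')
a=cv2.imread('pics/top14.png')[170:290,240:440]
cv2.imwrite('pics/d19.png',cv2.resize(a,None,fx=4,fy=4))
E
```

```text
{'time_s': np.float64(17.23), 'qpos': array([ -20.04,   10.8 ,  127.52,   30.27,   14.41, -131.64]), 'qvel': array([-0.23, -1.32,  0.11, -0.93,  0.86,  0.58]), 'effort': array([  0.12, -29.75, -18.71,   0.5 ,  -2.07,  -0.08]), 'ee_pos': array([ 517.79, -131.84,  102.56]), 'ee_rot': array([150.04,  -0.26,  84.06]), 'force': array([ 0.2 ,  0.02, -2.74]), 'torque': array([0.14, 0.57, 0.06]), 'gripper_width': np.float64(20.12)}
```

View pics/d19.png

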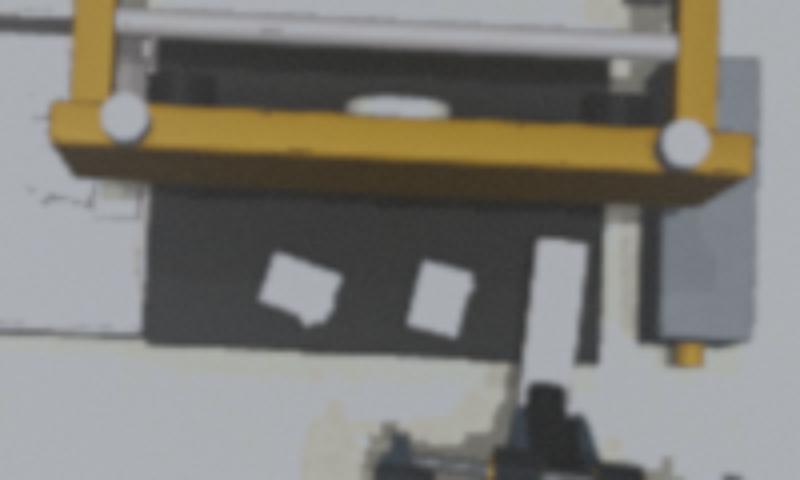

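Emit:
drive_tool(motion=[[[0, 0, -0.0013], [0, 0, 0]], [[0.0002, 0.008, 0], [0, 0, 0.008]], [[0.0002, 0.008, 0], [0, 0, 0.009]], [[0.0002, 0.008, 0], [0, 0, 0.009]], [[0.0002, 0.008, 0], [0, 0, 0.009]], [[0.0002, 0.008, 0], [0, 0, 0.009]], [[0.0002, 0.008, 0], [0, 0, 0.009]], [[0.0001, 0.008, 0], [0, 0, 0.009]], [[0.0001, 0.008, 0], [0, 0, 0.009]], [[0.0001, 0.008, 0], [0, 0, 0.009]]])

```text
time_s: 18.12
ee_pos: [518.7, -58.9, 102.0]
ee_rot: [150.0, -0.2, 88.7]
force: [-0.3, -0.8, -3.4]
gripper_width: 19.9
```

Emit:
drive_tool(motion=[[[0.0002, 0.008, 0], [0, 0, 0]], [[0.0002, 0.008, 0], [0, 0, 0]], [[0.0002, 0.008, 0], [0, 0, 0]], [[0.0002, 0.008, 0], [0, 0, 0]], [[0.0002, 0.008, 0], [0, 0, 0]], [[0.0002, 0.008, 0], [0, 0, 0]], [[0.0001, 0.008, 0], [0, 0, 0]], [[0.0001, 0.008, 0], [0, 0, 0]], [[0.0001, 0.008, 0], [0, 0, 0]], [[0.0001, 0.008, 0], [0, 0, 0]]])

```text
time_s: 18.95
ee_pos: [520.1, 21.0, 101.9]
ee_rot: [150.0, -0.3, 88.7]
force: [0.6, -0.3, -2.9]
gripper_width: 20.0
```

```bash
python3 - <<'E'
from h import *
s=env.state(); print({k:np.round(v,2) for k,v in s.items()})
for n in('top',):
  im=grab(n,n+'15')
a=cv2.imread('pics/top15.png')[170:290,220:420]
cv2.imwrite('pics/d20.png',cv2.resize(a,None,fx=4,fy=4))
E
```

```text
{'time_s': np.float64(18.95), 'qpos': array([  1.97,   9.57, 129.42,  -7.39,  11.16, -79.75]), 'qvel': array([ 15.6 ,   0.51,  -0.62, -39.55,   1.2 ,  52.14]), 'effort': array([ -1.24, -28.75, -18.73,   0.46,  -2.74,  -0.78]), 'ee_pos': array([520.08,  21.03, 101.9 ]), 'ee_rot': array([150.02,  -0.26,  88.66]), 'force': array([ 0.57, -0.26, -2.93]), 'torque': array([ 0.03,  0.61, -0.05]), 'gripper_width': np.float64(20.01)}
```

View pics/d20.png

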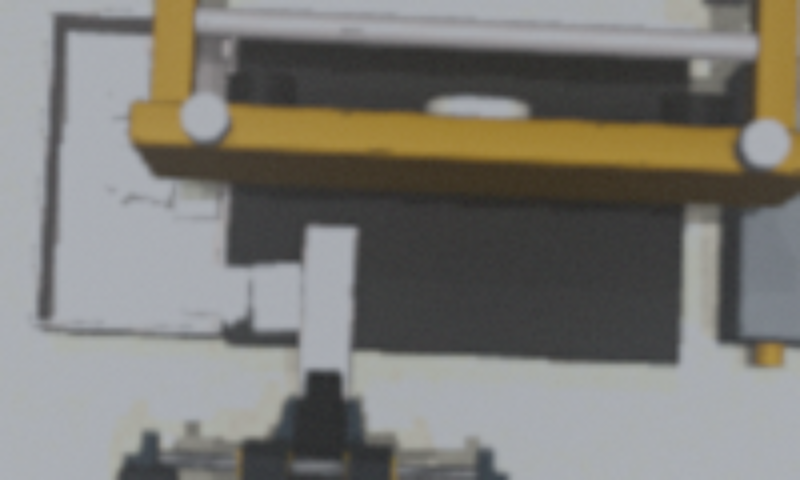

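Emit:
drive_tool(motion=[[[0.0002, 0.006, 0], [0, 0, 0]], [[0.0002, 0.006, 0], [0, 0, 0]], [[0.0002, 0.006, 0], [0, 0, 0]], [[0.0002, 0.006, 0], [0, 0, 0]], [[0.0002, 0.006, 0], [0, 0, 0]], [[0.0002, 0.006, 0], [0, 0, 0]], [[0.0001, 0.006, 0], [0, 0, 0]], [[0.0001, 0.006, 0], [0, 0, 0]], [[0.0001, 0.006, 0], [0, 0, 0]], [[0.0001, 0.006, 0], [0, 0, 0]]])

```text
time_s: 19.83
ee_pos: [521.7, 80.7, 101.9]
ee_rot: [150.0, -0.3, 88.7]
force: [0.3, -0.8, -3.5]
gripper_width: 19.6
```

Emit:
drive_tool(motion=[[[0, 0, 0], [0, 0, 0]], [[0, 0, 0], [0, 0, 0]], [[0, -0.006, 0.003], [0, 0, 0]], [[0, -0.006, 0.008], [0, 0, 0]], [[0, -0.006, 0.008], [0, 0, 0]], [[-0.01, -0.01, 0.008], [0, 0, 0]], [[-0.01, -0.01, 0.01], [0, 0, 0]], [[-0.01, -0.01, 0.01], [0, 0, 0]], [[-0.01, -0.01, 0.01], [0, 0, 0]], [[-0.01, -0.01, 0.01], [0, 0, 0]]])

```text
time_s: 20.67
ee_pos: [470.8, 11.6, 169.1]
ee_rot: [150.1, -0.3, 88.7]
force: [-0.5, 0.0, -2.7]
gripper_width: 19.8
```

```bash
python3 - <<'E'
from h import *
s=env.state(); print({k:np.round(v,2) for k,v in s.items()})
for n in('top','scene'):
  im=grab(n,n+'16')
a=cv2.imread('pics/top16.png')[165:265,220:420];b=cv2.imread('pics/scene16.png')[195:295,330:430]
cv2.imwrite('pics/d21.png',cv2.resize(a,None,fx=4,fy=4))
cv2.imwrite('pics/d22.png',cv2.resize(b,None,fx=6,fy=6,interpolation=cv2.INTER_CUBIC))
E
```

```text
{'time_s': np.float64(20.67), 'qpos': array([  0.52,  -1.33, 128.49,  -1.82,  22.92, -86.58]), 'qvel': array([-21.78, -22.92,   0.33,  31.37,  21.31, -48.22]), 'effort': array([  2.37, -19.38, -22.5 ,  -0.47,  -3.04,   0.66]), 'ee_pos': array([470.77,  11.63, 169.09]), 'ee_rot': array([150.06,  -0.26,  88.66]), 'force': array([-0.49,  0.04, -2.67]), 'torque': array([0.13, 0.61, 0.04]), 'gripper_width': np.float64(19.81)}
```

View pics/d21.png

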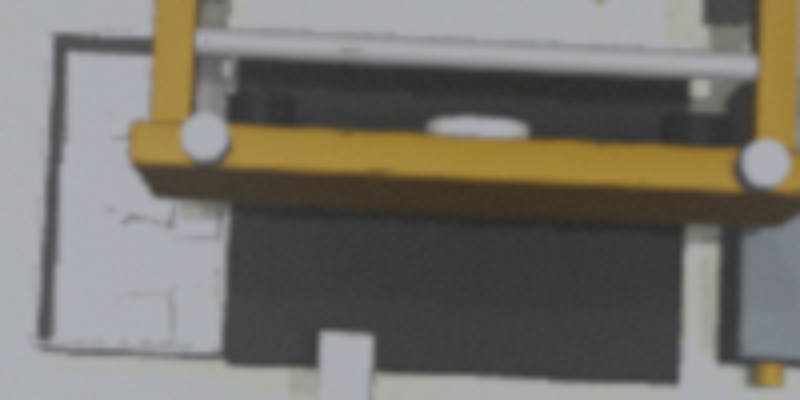

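View pics/d22.png

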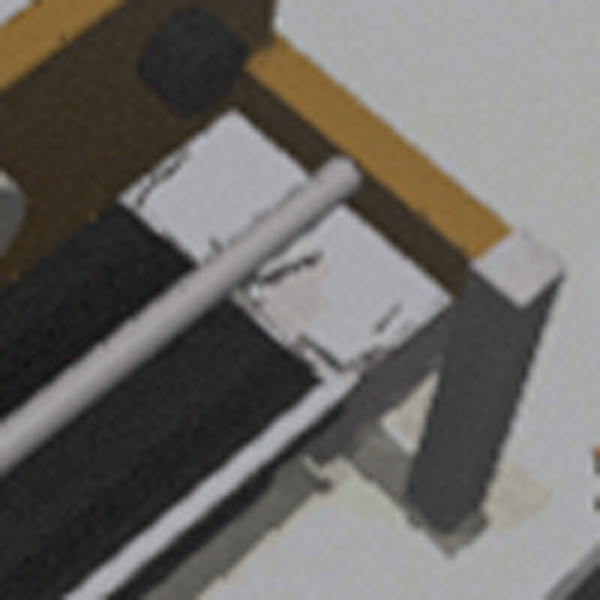

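```bash
python3 - <<'E'
import cv2,numpy as np
def enh(p,r):
    a=cv2.imread(p)[r[0]:r[1],r[2]:r[3]]; g=cv2.cvtColor(a,cv2.COLOR_BGR2GRAY).astype(float)
    g=np.clip((g-120)/(200-120),0,1)*255
    return cv2.resize(g.astype(np.uint8),(390,560),interpolation=cv2.INTER_CUBIC)
cv2.imwrite('pics/d23.png',np.hstack([enh('pics/top0.png',(170,258,228,290)),enh('pics/top16.png',(170,258,228,290))]))
cv2.imwrite('pics/d24.png',np.hstack([enh('pics/scene0.png',(205,265,345,410)),enh('pics/scene16.png',(205,265,345,410))]))
E
```

```text
(no output)
```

View pics/d23.png

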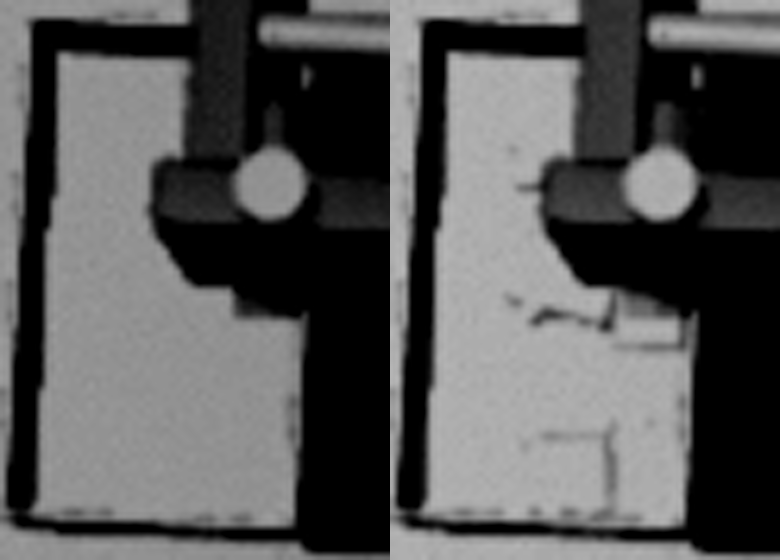

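View pics/d24.png

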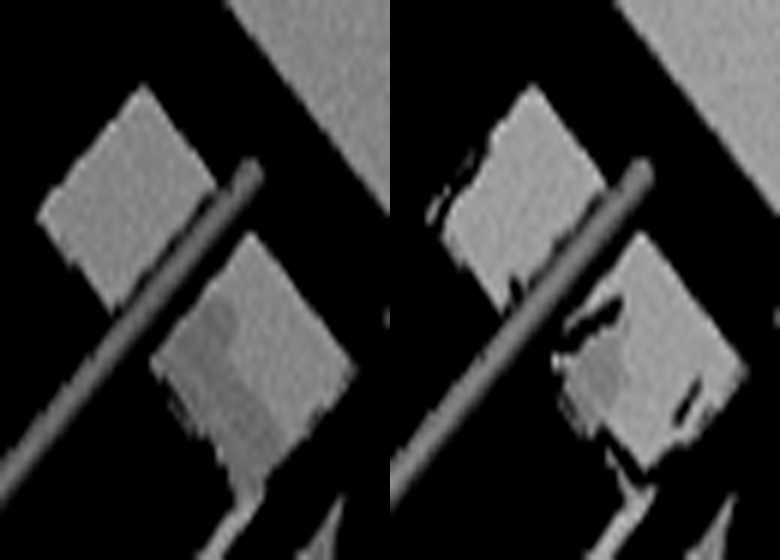

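```bash
cat > t3.py <<'E'
from kin import *
np.set_printoptions(precision=1,suppress=True)
p=fit()
for psi in(-20,-30,-40,-50):
  q=np.array([.5,-1.3,128.5,-1.8,23,-86.6]);
  ex=np.array([np.cos(np.radians(psi)),np.sin(np.radians(psi))])
  t=np.array([425,-344])-49.6*ex
  R=Ro.from_euler('xyz',[150,0,psi+90],degrees=True)
  for z in(160,43.5):
    q,c=ik(np.array([*t,z]),R,p,q); print(psi,t,z,q,round(c,2))
E
python3 t3.py
python3 - <<'E'
from h import *
print(env.state()['ee_pos'])
for n,u,v in(('top',493,235),('top',404,340),('top',403,368)): print(plane(n,u,v,0))
E
```

```text
-20 [ 378.4 -327. ] 160 [ -52.6    3.7  124.9   33.1   29.6 -148.5] 0.0
-20 [ 378.4 -327. ] 43.5 [ -52.6   16.1  134.3   76.9   16.1 -195.4] 0.0
-30 [ 382.  -319.2] 160 [ -46.8    2.4  126.4   21.1   23.7 -124.1] 0.0
-30 [ 382.  -319.2] 43.5 [ -46.8   15.1  136.    90.6    8.3 -195.2] 0.0
-40 [ 387.  -312.1] 160 [-40.3   1.9 126.9   0.4  21.2 -90.7] 0.0
-40 [ 387.  -312.1] 43.5 [-40.3  14.8 136.5  -6.6  -1.4 -83.7] 0.0
-50 [ 393.1 -306. ] 160 [-33.8   2.6 126.2 -20.4  23.5 -57.1] 0.0
-50 [ 393.1 -306. ] 43.5 [-33.8  15.3 135.8 -90.3   8.   14.4] 0.0
[471.02890097  11.01810144 170.18819898]
[ 623.63747369 -404.07363018    0.        ]
[ 387.8382481  -209.77710321    0.        ]
[ 327.72136995 -208.29798213    0.        ]
```

```bash
sed -i 's/(-20,-30,-40,-50)/(-60,-70,-80,-90,-100,-110)/; s/(160,43.5)/(160,100,70,43.5)/' t3.py; python3 t3.py
```

```text
-60 [ 400.2 -301. ] 160 [-28.1   4.1 124.5 -32.7  29.3 -32.4] 0.0
-60 [ 400.2 -301. ] 100 [-28.1   9.7 129.7 -47.6  21.  -16.1] 0.0
-60 [ 400.2 -301. ] 70 [-28.1  13.1 131.9 -60.6  17.7  -2.3] 0.0
-60 [ 400.2 -301. ] 43.5 [-28.1  16.3 133.8 -76.4  15.8  14.3] 0.0
-70 [ 408.  -297.4] 160 [-23.5   6.3 121.9 -37.8  36.3 -15.6] 0.0
-70 [ 408.  -297.4] 100 [-23.5  11.7 126.8 -49.   28.8  -2.4] 0.0
-70 [ 408.  -297.4] 70 [-23.5  14.9 129.  -57.3  25.5   7. ] 0.0
-70 [ 408.  -297.4] 43.5 [-23.5  17.9 130.8 -66.7  23.3  17.2] 0.0
-80 [ 416.4 -295.2] 160 [-20.2   9.  118.5 -39.   43.4  -3.4] 0.0
-80 [ 416.4 -295.2] 100 [-20.2  14.1 123.2 -47.   36.2   7.1] 0.0
-80 [ 416.4 -295.2] 70 [-20.2  17.  125.3 -52.6  33.   13.8] 0.0
-80 [ 416.4 -295.2] 43.5 [-20.2  19.9 126.9 -58.6  30.4  20.8] 0.0
-90 [ 425.  -294.4] 160 [-18.1  12.  114.5 -38.2  50.2   6.1] 0.0
-90 [ 425.  -294.4] 100 [-18.1  16.7 119.  -44.   43.2  14.4] 0.0
-90 [ 425.  -294.4] 70 [-18.1  19.5 121.  -47.7  40.   19.5] 0.0
-90 [ 425.  -294.4] 43.5 [-18.1  22.1 122.5 -51.7  37.3  24.6] 0.0
-100 [ 433.6 -295.2] 160 [-17.   15.1 110.1 -36.4  56.7  13.9] 0.0
-100 [ 433.6 -295.2] 100 [-17.   19.5 114.4 -40.5  49.8  20.7] 0.0
-100 [ 433.6 -295.2] 70 [-17.   22.  116.3 -43.1  46.6  24.6] 0.0
-100 [ 433.6 -295.2] 43.5 [-17.   24.4 117.8 -45.8  43.8  28.5] 0.0
-110 [ 442.  -297.4] 160 [-16.9  18.2 105.4 -34.1  62.8  20.8] 0.0
-110 [ 442.  -297.4] 100 [-16.9  22.3 109.6 -37.   56.1  26.4] 0.0
-110 [ 442.  -297.4] 70 [-16.9  24.7 111.3 -38.8  52.8  29.5] 0.0
-110 [ 442.  -297.4] 43.5 [-16.9  26.9 112.8 -40.6  50.   32.4] 0.0
```

```bash
python3 - <<'E'
from h import *
np.set_printoptions(precision=1,suppress=True)
a=cv2.imread('pics/top0.png')[205:265,455:535];b=cv2.imread('pics/scene0.png')[325:385,150:230]
cv2.imwrite('pics/d25.png',cv2.resize(np.hstack([a,b]),None,fx=5,fy=5,interpolation=cv2.INTER_CUBIC))
E
```

```text
(no output)
```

View pics/d25.png

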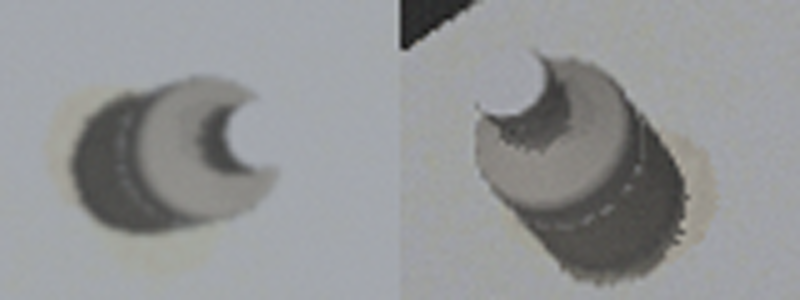

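```bash
sed -i 's/^for psi in.*/for psi in(-94,-125,-135,-145):/' t3.py; python3 t3.py
```

```text
-94 [ 428.5 -294.5] 160 [-17.5  13.2 112.8 -37.6  52.8   9.4] 0.0
-94 [ 428.5 -294.5] 100 [-17.5  17.8 117.2 -42.6  45.9  17. ] 0.0
-94 [ 428.5 -294.5] 70 [-17.5  20.5 119.1 -45.9  42.6  21.6] 0.0
-94 [ 428.5 -294.5] 43.5 [-17.5  23.  120.7 -49.3  39.9  26.1] 0.0
-125 [ 453.4 -303.4] 160 [-17.9  22.8  98.1 -30.3  71.5  30. ] 0.0
-125 [ 453.4 -303.4] 100 [-17.9  26.4 102.1 -31.9  64.9  34.3] 0.0
-125 [ 453.4 -303.4] 70 [-17.9  28.5 103.8 -32.9  61.7  36.6] 0.0
-125 [ 453.4 -303.4] 43.5 [-17.9  30.5 105.1 -33.9  58.9  38.7] 0.0
-135 [ 460.1 -308.9] 160 [-19.3  25.6  93.2 -27.6  76.8  35.9] 0.0
-135 [ 460.1 -308.9] 100 [-19.3  29.1  97.2 -28.6  70.3  39.5] 0.0
-135 [ 460.1 -308.9] 70 [-19.3  31.   98.8 -29.3  67.1  41.4] 0.0
-135 [ 460.1 -308.9] 43.5 [-19.3  32.9 100.1 -30.   64.4  43.1] 0.0
-145 [ 465.6 -315.6] 160 [-21.   28.3  88.5 -24.8  81.9  41.6] 0.0
-145 [ 465.6 -315.6] 100 [-21.   31.6  92.4 -25.4  75.4  44.7] 0.0
-145 [ 465.6 -315.6] 70 [-21.   33.4  94.  -25.8  72.3  46.3] 0.0
-145 [ 465.6 -315.6] 43.5 [-21.   35.2  95.3 -26.3  69.5  47.7] 0.0
```

Emit:
drive_tool(motion=[[[-0.001, -0.011, 0.003], [0, 0, -0.0778]], [[-0.001, -0.011, 0.003], [0, 0, -0.0778]], [[-0.001, -0.011, 0.003], [0, 0, -0.0778]], [[-0.001, -0.011, 0.003], [0, 0, -0.0778]], [[-0.001, -0.011, 0.003], [0, 0, -0.0778]], [[-0.001, -0.011, 0.003], [0, 0, -0.0778]], [[-0.001, -0.011, 0.003], [0, 0, -0.0778]], [[-0.001, -0.011, 0.003], [0, 0, -0.0778]], [[-0.001, -0.011, 0.003], [0, 0, -0.0778]], [[-0.001, -0.011, 0.003], [0, 0, -0.0778]]])

```text
time_s: 21.6
ee_pos: [462.1, -97.6, 198.4]
ee_rot: [150.1, -0.3, 43.9]
force: [0.8, -0.2, -2.9]
gripper_width: 19.4
```

Emit:
drive_tool(motion=[[[0, -0.011, 0], [0, 0, -0.0778]], [[0, -0.011, 0], [0, 0, -0.0778]], [[0, -0.011, 0], [0, 0, -0.0778]], [[0, -0.011, 0], [0, 0, -0.0778]], [[0, -0.011, 0], [0, 0, -0.0778]], [[0, -0.011, 0], [0, 0, -0.0778]], [[0, -0.011, 0], [0, 0, -0.0778]], [[0, -0.011, 0], [0, 0, -0.0778]], [[0, -0.011, 0], [0, 0, -0.0778]], [[0, -0.011, 0], [0, 0, -0.0778]]])

```text
time_s: 22.43
ee_pos: [463.0, -207.4, 197.9]
ee_rot: [150.1, -0.3, -0.7]
force: [0.1, -0.3, -3.2]
gripper_width: 19.7
```

Emit:
drive_tool(motion=[[[0, -0.01, 0], [0, 0, -0.0778]], [[0, -0.01, 0], [0, 0, -0.0778]], [[0, -0.01, 0], [0, 0, -0.0778]], [[0, -0.01, 0], [0, 0, -0.0778]], [[0, -0.01, 0], [0, 0, -0.0778]], [[0, -0.01, 0], [0, 0, -0.0778]], [[0, -0.01, 0], [0, 0, -0.0778]], [[0, -0.01, 0], [0, 0, -0.0778]], [[0, -0.01, 0], [0, 0, -0.0778]], [[0, -0.01, 0], [0, 0, -0.0778]]])

```text
time_s: 23.27
ee_pos: [463.6, -308.0, 197.5]
ee_rot: [150.2, -0.3, -45.2]
force: [0.4, -0.1, -3.1]
gripper_width: 19.9
```

```bash
python3 - <<'E'
from h import *
s=env.state(); print({k:np.round(v,2) for k,v in s.items()})
for n in('top','scene'):
  im=grab(n,n+'17')
a=cv2.imread('pics/top17.png')[230:390,360:560];b=cv2.imread('pics/scene17.png')[220:380,80:280]
cv2.imwrite('pics/d26.png',cv2.resize(np.hstack([a,b]),None,fx=2,fy=2))
E
```

```text
{'time_s': np.float64(23.27), 'qpos': array([-19.12,  23.94,  90.03, -27.03,  81.  ,  34.08]), 'qvel': array([-16.9 ,  15.21, -25.04,  10.73,  23.94,  25.2 ]), 'effort': array([  1.17, -47.65, -21.1 ,  -2.42,   1.23,  -0.39]), 'ee_pos': array([ 463.61, -307.96,  197.54]), 'ee_rot': array([150.17,  -0.32, -45.24]), 'force': array([ 0.35, -0.13, -3.1 ]), 'torque': array([ 0.49, -0.6 , -0.01]), 'gripper_width': np.float64(19.87)}
```

View pics/d26.png

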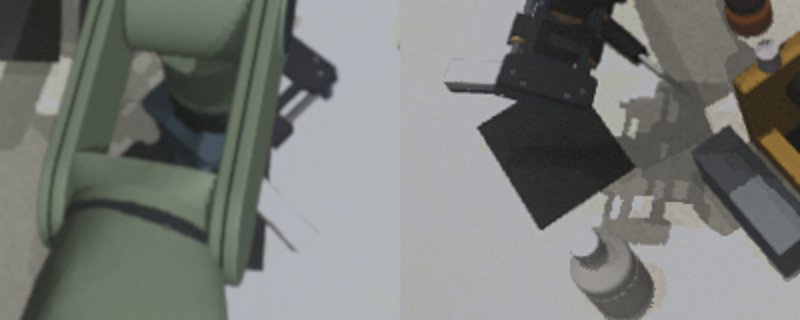

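Emit:
drive_tool(motion=[[[-0.002, 0, -0.013], [0, 0, 0]], [[-0.002, 0, -0.014], [0, 0, 0]], [[0, 0, -0.015], [0, 0, 0]], [[0, 0, -0.015], [0, 0, 0]], [[0, 0, -0.015], [0, 0, 0]], [[0, 0, -0.015], [0, 0, 0]], [[0, 0, -0.015], [0, 0, 0]], [[0, 0, -0.015], [0, 0, 0]], [[0, 0, -0.012], [0, 0, 0]], [[0, 0, 0], [0, 0, 0]]])

```text
time_s: 24.2
ee_pos: [457.0, -306.4, 67.2]
ee_rot: [150.0, -0.0, -45.0]
force: [-1.3, -0.2, -3.5]
gripper_width: 19.6
```

```bash
python3 - <<'E'
from h import *
s=env.state(); print({k:np.round(v,2) for k,v in s.items()})
for n in('top','scene'):
  im=grab(n,n+'18')
a=cv2.imread('pics/top18.png')[270:380,420:520];b=cv2.imread('pics/scene18.png')[240:350,105:205]
cv2.imwrite('pics/d27.png',cv2.resize(np.hstack([a,b]),None,fx=4,fy=4,interpolation=cv2.INTER_CUBIC))
E
```

```text
{'time_s': np.float64(24.2), 'qpos': array([-19.14,  30.96,  99.51, -29.36,  66.65,  41.8 ]), 'qvel': array([-0.26, -1.68, -2.11, -0.54,  3.29, -0.97]), 'effort': array([ 1.000e-02, -4.880e+01, -1.853e+01, -2.020e+00,  1.510e+00,
        7.000e-02]), 'ee_pos': array([ 457.03, -306.38,   67.24]), 'ee_rot': array([ 1.500e+02, -1.000e-02, -4.499e+01]), 'force': array([-1.34, -0.16, -3.47]), 'torque': array([ 0.56, -0.52,  0.01]), 'gripper_width': np.float64(19.64)}
```

View pics/d27.png

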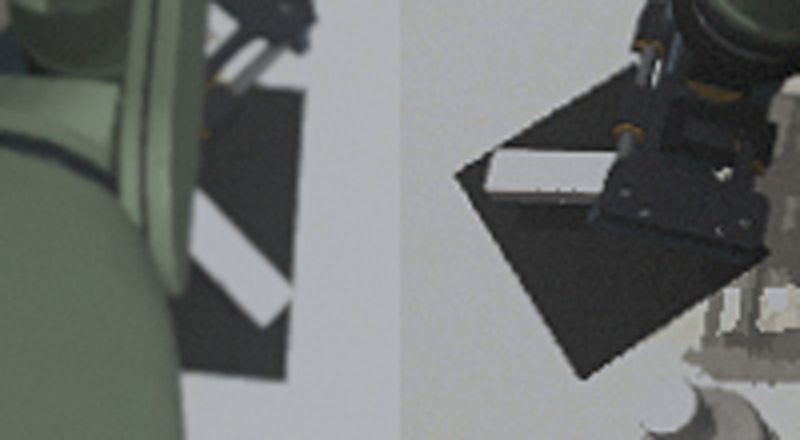

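Emit:
drive_tool(motion=[[[0.001, -0.001, -0.003], [0, 0, 0]], [[0.001, -0.001, -0.003], [0, 0, 0]], [[0.001, -0.001, -0.003], [0, 0, 0]], [[0, 0, -0.003], [0, 0, 0]], [[0, 0, -0.003], [0, 0, 0]], [[0, 0, -0.003], [0, 0, 0]], [[0, 0, -0.002], [0, 0, 0]], [[0, 0, -0.002], [0, 0, 0]], [[0, 0, 0], [0, 0, 0]], [[0, 0, 0], [0, 0, 0]]])

```text
time_s: 25.13
ee_pos: [460.8, -310.8, 47.9]
ee_rot: [150.0, -0.2, -45.1]
force: [-0.5, -0.9, -2.5]
gripper_width: 19.8
```

```bash
python3 - <<'E'
from h import *
s=env.state(); print({k:np.round(v,2) for k,v in s.items()})
for n in('top','scene'):
  im=grab(n,n+'19')
a=cv2.imread('pics/top19.png')[270:380,420:520];b=cv2.imread('pics/scene19.png')[240:350,105:205]
cv2.imwrite('pics/d28.png',cv2.resize(np.hstack([a,b]),None,fx=4,fy=4,interpolation=cv2.INTER_CUBIC))
E
```

```text
{'time_s': np.float64(25.13), 'qpos': array([-19.38,  32.62,  99.87, -30.01,  64.7 ,  42.95]), 'qvel': array([ 0.11, -0.15, -0.26, -0.02,  0.03, -0.04]), 'effort': array([ 0.000e+00, -4.887e+01, -1.702e+01, -1.820e+00,  1.890e+00,
       -2.000e-02]), 'ee_pos': array([ 460.77, -310.77,   47.88]), 'ee_rot': array([150.  ,  -0.24, -45.08]), 'force': array([-0.46, -0.9 , -2.45]), 'torque': array([ 0.53, -0.58,  0.04]), 'gripper_width': np.float64(19.84)}
```

View pics/d28.png

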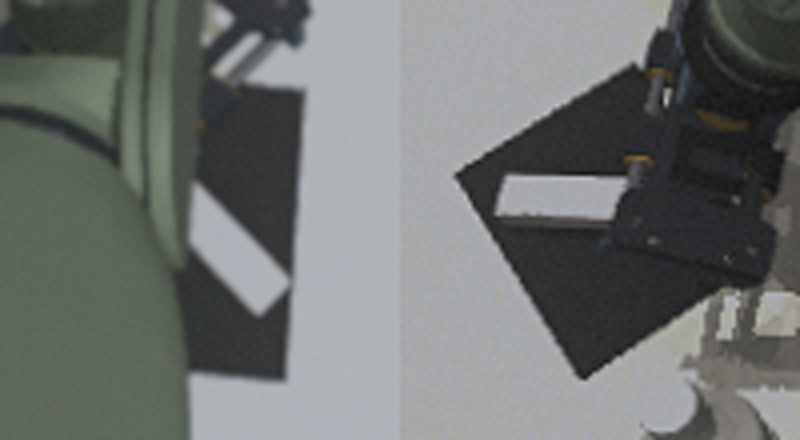

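```bash
python3 - <<'E'
from h import *
np.set_printoptions(precision=1,suppress=True)
b=cv2.imread('pics/scene19.png')[260:310,115:165]
cv2.imwrite('pics/d29.png',cv2.resize(b,None,fx=12,fy=12,interpolation=cv2.INTER_CUBIC))
t=np.array([460.8,-310.8]);ex=np.array([-.708,-.706]);ey=np.array([.706,-.708])
for n in('scene','top'):
  for l,s in((104.6,13),(104.6,-13),(-5.4,13),(-5.4,-13)):
    P=[*(t+l*ex+s*ey),7.4]; print(n,l,s,P,proj(n,P),proj(n,[P[0],P[1],29.4]))
E
```

```text
scene 104.6 13 [np.float64(395.9212), np.float64(-393.8516), 7.4] [[130.1 296.3]] [[126.5 292. ]]
scene 104.6 -13 [np.float64(377.5652), np.float64(-375.4436), 7.4] [[133.1 285.9]] [[129.6 281.6]]
scene -5.4 13 [np.float64(473.8012), np.float64(-316.1916), 7.4] [[177.6 298.3]] [[174.8 294. ]]
scene -5.4 -13 [np.float64(455.4452), np.float64(-297.7836), 7.4] [[179.9 287.8]] [[177.2 283.4]]
top 104.6 13 [np.float64(395.9212), np.float64(-393.8516), 7.4] [[489.5 339. ]] [[493. 340.]]
top 104.6 -13 [np.float64(377.5652), np.float64(-375.4436), 7.4] [[481.  347.3]] [[484.4 348.5]]
top -5.4 13 [np.float64(473.8012), np.float64(-316.1916), 7.4] [[453.8 301.9]] [[456.6 302.2]]
top -5.4 -13 [np.float64(455.4452), np.float64(-297.7836), 7.4] [[445.3 310.1]] [[448.  310.6]]
```

View pics/d29.png

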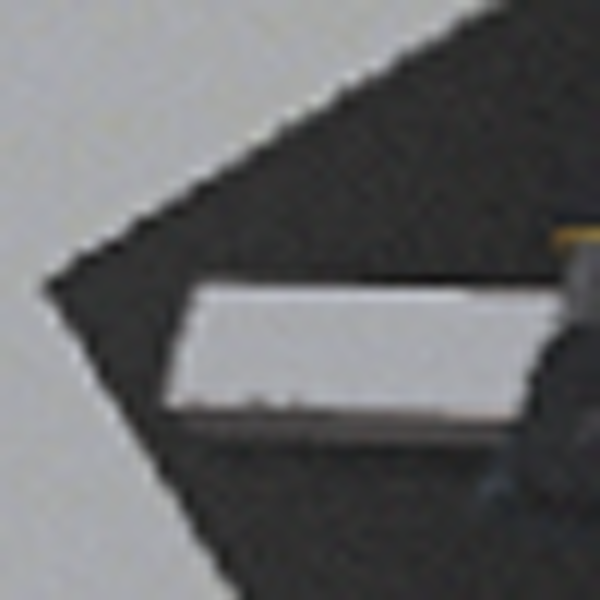

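Emit:
drive_tool(motion=[[[0, 0, -0.001], [0, 0, 0]], [[0, 0, -0.001], [0, 0, 0]], [[0, 0, -0.001], [0, 0, 0]], [[0, 0, -0.001], [0, 0, 0]], [[0, 0, -0.0005], [0, 0, 0]], [[0, 0, -0.0003], [0, 0, 0]], [[0, 0, 0], [0, 0, 0]], [[0, 0, 0], [0, 0, 0]], [[0, 0, 0], [0, 0, 0]], [[0, 0, 0], [0, 0, 0]]])

```text
time_s: 26.07
ee_pos: [460.8, -310.8, 43.5]
ee_rot: [150.0, -0.3, -45.1]
force: [0.1, 1.8, 2.1]
gripper_width: 19.7
```

Emit:
drive_tool(motion=[[[0, 0, 0], [0, 0, 0]], [[0, 0, 0], [0, 0, 0]], [[0, 0, 0], [0, 0, 0]], [[0, 0, 0], [0, 0, 0]], [[0, 0, 0], [0, 0, 0]], [[0, 0, 0], [0, 0, 0]], [[0, 0, 0], [0, 0, 0]], [[0, 0, 0], [0, 0, 0]], [[0, 0, 0], [0, 0, 0]], [[0, 0, 0], [0, 0, 0]]], claw=0.7)

```text
time_s: 26.9
ee_pos: [460.8, -310.8, 43.2]
ee_rot: [150.0, -0.3, -45.1]
force: [0.4, -0.1, -0.6]
gripper_width: 63.9
```

Emit:
drive_tool(motion=[[[0.0035, 0.0035, 0.0087], [0, 0, 0]], [[0.0035, 0.0035, 0.0087], [0, 0, 0]], [[0.0035, 0.0035, 0.0087], [0, 0, 0]], [[0.0035, 0.0035, 0.0087], [0, 0, 0]], [[0.0035, 0.0035, 0.0087], [0, 0, 0]], [[0.0035, 0.0035, 0.0087], [0, 0, 0]], [[0.0035, 0.0035, 0.0087], [0, 0, 0]], [[0.0035, 0.0035, 0.0087], [0, 0, 0]], [[0.0035, 0.0035, 0.0087], [0, 0, 0]], [[0.0035, 0.0035, 0.0087], [0, 0, 0]]])

```text
time_s: 27.73
ee_pos: [496.2, -275.4, 131.1]
ee_rot: [150.0, -0.3, -45.1]
force: [-1.0, -0.4, 0.0]
gripper_width: 63.9
```

Emit:
drive_tool(motion=[[[-0.005, 0.03, 0.012], [0, 0, 0]], [[-0.005, 0.03, 0.012], [0, 0, 0]], [[-0.005, 0.03, 0.012], [0, 0, 0]], [[-0.005, 0.03, 0.012], [0, 0, 0]], [[-0.005, 0.03, 0.012], [0, 0, 0]], [[-0.005, 0.03, 0.012], [0, 0, 0]], [[-0.005, 0.03, 0.01], [0, 0, 0]], [[-0.005, 0.03, 0], [0, 0, 0]], [[-0.005, 0.03, 0], [0, 0, 0]], [[-0.005, 0.03, 0], [0, 0, 0]]])

```text
time_s: 28.57
ee_pos: [445.5, 25.9, 212.9]
ee_rot: [150.1, -0.3, -45.1]
force: [0.6, -0.0, 0.4]
gripper_width: 63.9
```

```bash
python3 - <<'E'
from h import *
s=env.state(); print({k:np.round(v,2) for k,v in s.items()})
for n in('top','scene'):
  im=grab(n,n+'20')
E
```

```text
{'time_s': np.float64(28.57), 'qpos': array([ 13.32,  20.73,  92.87, -15.39,  92.34,  61.39]), 'qvel': array([35.85,  2.39, -3.15, 15.45,  9.86, 31.04]), 'effort': array([ -3.16, -42.  , -20.09,  -1.2 ,   1.81,  -0.47]), 'ee_pos': array([445.53,  25.87, 212.92]), 'ee_rot': array([150.05,  -0.27, -45.07]), 'force': array([ 0.57, -0.  ,  0.44]), 'torque': array([ 0.23, -0.27, -0.1 ]), 'gripper_width': np.float64(63.88)}
```

View pics/top20.png

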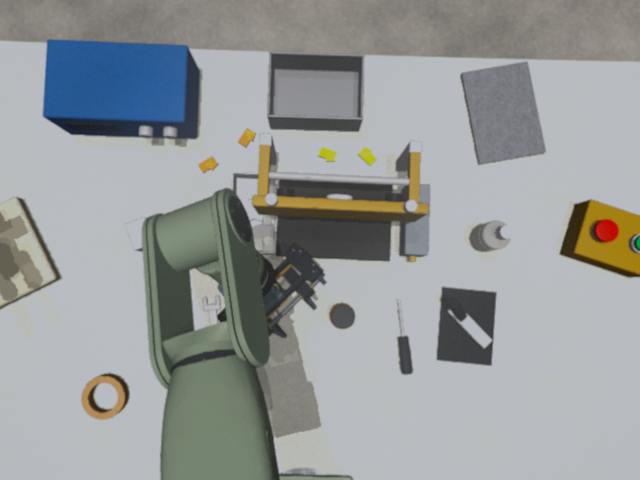

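View pics/scene20.png

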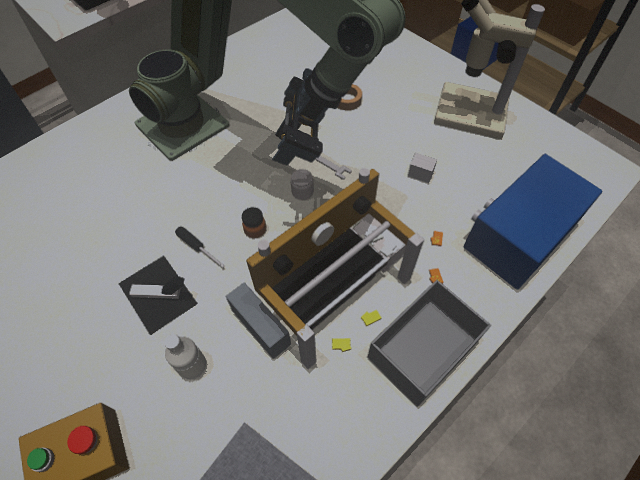

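```bash
python3 - <<'E'
from h import *
a=cv2.imread('pics/top20.png');b=cv2.imread('pics/scene20.png')
r=lambda i,y,x,h,w:cv2.resize(i[y:y+h,x:x+w],(380,290),interpolation=cv2.INTER_CUBIC)
cv2.imwrite('pics/d30.png',np.vstack([np.hstack([r(a,280,425,90,118),r(b,245,105,90,118)]),np.hstack([r(a,170,225,80,105),r(b,205,335,61,80)])]))
E
```

```text
(no output)
```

View pics/d30.png

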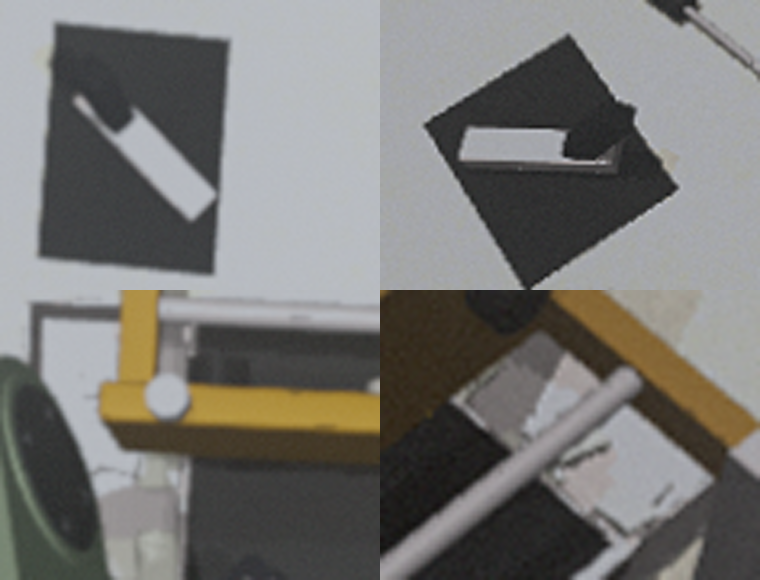

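Emit:
drive_tool(motion=[[[-0.005, 0.032, 0.005], [0, 0, 0.07]], [[-0.005, 0.032, 0.005], [0, 0, 0.07]], [[-0.005, 0.032, 0.005], [0, 0, 0.07]], [[-0.005, 0.032, 0.005], [0, 0, 0.07]], [[-0.005, 0.032, 0.005], [0, 0, 0.07]], [[-0.005, 0.032, 0.005], [0, 0, 0.07]], [[-0.005, 0.032, 0.005], [0, 0, 0.07]], [[-0.005, 0.032, 0.005], [0, 0, 0.07]], [[-0.005, 0.032, 0.005], [0, 0, 0.07]], [[-0.005, 0.032, 0.005], [0, 0, 0.07]]])

```text
time_s: 29.5
ee_pos: [395.8, 345.4, 262.8]
ee_rot: [150.0, -0.3, -4.8]
force: [0.9, -0.2, 0.1]
gripper_width: 63.9
```

```bash
python3 - <<'E'
from h import *
for n in('top','scene'): grab(n,n+'21')
def enh(p,r,s):
    a=cv2.imread(p)[r[0]:r[1],r[2]:r[3]].astype(float)
    a=np.clip((a-90)/(200-90),0,1)*255
    return cv2.resize(a.astype(np.uint8),s,interpolation=cv2.INTER_CUBIC)
cv2.imwrite('pics/d31.png',np.hstack([enh('pics/top21.png',(170,260,225,290),(400,554)),enh('pics/scene21.png',(205,275,350,410),(400,466)).copy().repeat(1,0) if 0 else enh('pics/scene21.png',(200,283,350,410),(400,554))]))
E
```

```text
(no output)
```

View pics/d31.png

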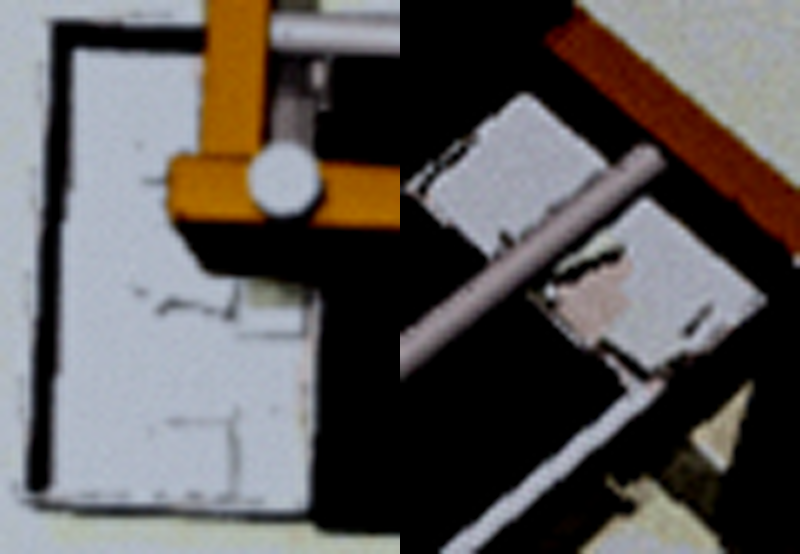

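View pics/top21.png

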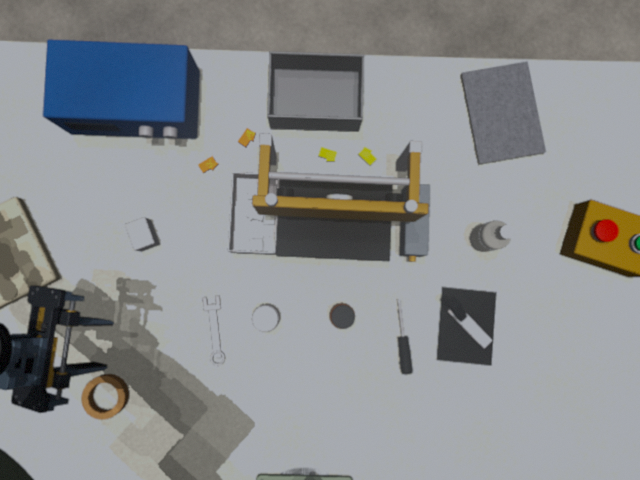

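```bash
python3 - <<'E'
import cv2,numpy as np
r=lambda p:cv2.resize(cv2.convertScaleAbs(cv2.imread(p)[225:275,365:415],alpha=1.4),(400,400),interpolation=cv2.INTER_CUBIC)
cv2.imwrite('pics/d32.png',np.hstack([r('pics/scene0.png'),r('pics/scene21.png')]))
E
```

```text
(no output)
```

View pics/d32.png

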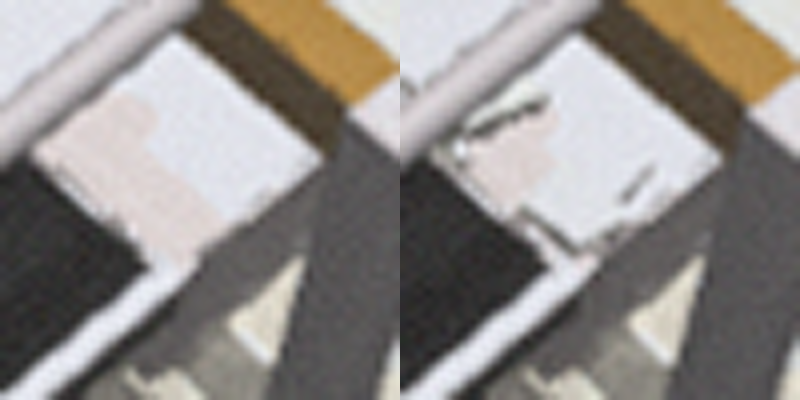

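```bash
python3 -c "
from h import *
print(env.state()['time_s'],env.job_done())"
```

```text
the job is handed in; nothing more can be done
29.6 None
```

I gripped the scraper by its leaning handle and wiped the plate in two sweeps towards the tray on its left. The first, under the print head, took three pieces; the second, along the front, took the other two. I then stood the scraper on the mat, let go, backed away and handed the job in at 29.6 s of the 72 s allowed.

**What the last pictures showed:**
- **Plate and pieces:** the plate is empty, and all five pieces went over the left edge. No white piece lies anywhere else on the bench.
- **Scraper:** it is upright, with its whole bar on the mat. I estimate 7 to 10 mm to spare at the closest edges.
- **Other things:** the jar, can, wrench, driver, block, flask and the coloured look-alikes look unmoved.
- **Print head:** the wrist force stayed within about 5 N at every reading, with no sign of a bump.

**Not fully confirmed:**
- **Counting the pieces in the tray:** white pieces on a white tray floor show only by their shadows, so I could not count five of them there. The one in the far corner may be leaning against the wall, but inside the rim.
- **Cameras:** the two views disagreed by about 5 mm in places. I averaged them and checked against the known tool position.
- **First sweep:** it nudged and turned the two front pieces before the second sweep removed them.

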